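# Close and prime the bench disinfectant dispenser

## Task

The disinfectant dispenser on the bench has just been topped up and its slanted red filler cap was left slack: screw the cap fully home. Swivel the pump's steel spout round until its tip is over the middle of the steel cup; only when both are done, press the blue pump head down to its stop for a moment to prime it, and let it come back up. Leave the spout over the cup and do not shift the cup, the amber jar or anything else on the bench.

Things in the scene. Friction and masses are not known exactly. Their poses are not given: they have to be found in the camera images.
- dispenser: Off-white plastic canister 160 x 110 x 112 mm (x, y, z), fixed to the bench at a varying place and yaw; origin: centre of its underside. Its upper edge on its -x side is cut to a flat sloping shoulder with the leaning filler neck. The pump stands upright on the flat top, its axis at x = +30 mm, y = 0, in a grey collar 48 mm wide up to z = 131 mm
- filler_cap (a joint): turn of the red filler cap, rad: 0 = fully home at a hard stop, grows as it is unscrewed (counter-clockwise, looking down on the cap); it starts 1.6 to 2.6 rad open, so screw it clockwise. The thread moves the cap 1.9 mm per rad (12 mm per turn) along the neck; it is captive (stop at 3.3 rad), turns stiffly (0.12 N m) and stays where it is left
- cap_top (a point): centre of the top face of the red filler cap, 31 mm from the neck's foot when the cap is home; z axis = axis of neck and cap, outward. The cap is a ribbed cylinder, 48 mm diameter, reaching 24 mm below this point; grasp it across any diameter, tool along the axis. A white rib on its side (its +x) faces the black mark when home; a yellow ring shows below it while slack
- pump_swivel (a joint): swivel of the pump head with its spout about the upright pump axis, rad: 0 = spout points to the dispenser's +x, positive counter-clockwise from above, range -2.2 to 2.2; starts between -0.3 and 0.3; turns with light friction (0.05 N m) and stays where it is left
- pump_head (a joint): stroke of the pump head, m: 0 = up, 0.014 = down at its stop; a spring pushes it up with 4 N at the top and 10 N at the stop
- head_top (a point): centre of the top of the blue pump head, a round button of 37 mm diameter on the pump axis, 173 mm above the bench when up; x axis = direction of the spout. The spout is a level steel tube of 12.4 mm diameter, its centre line 9 mm below this point, straight out to 80 mm from the axis, then bent down; pinch it from above 35 to 75 mm from the axis to swing it
- spout_tip (a point): mouth of the spout, at its downturned end, 95.5 mm from the pump axis, about 142 mm above the bench when the head is up
- cup: open steel cup, 60 mm outer diameter at the rim, 65 mm high, loose, standing upright on the bench beside one long side of the dispenser (the near or the far one), under the circle that the spout tip can describe; origin: centre of its underside
- jar: closed amber jar with black lid, 46 mm diameter, 62 mm high, loose, standing beside the other long side of the dispenser; not to be moved; origin: centre of its underside
- note_pad: yellow pad of stickers, 76 x 76 x 20 mm, loose bystander
- tube_clamp: steel locking clamp like scissors, 150 x 55 x 10 mm, lying on the bench, loose bystander
- stapler: blue stapler, 135 x 34 x 44 mm, loose bystander
- tape_red: roll of red tape, 92 mm diameter, 20 mm high, loose bystander
- marker_red: white marker with red cap, 136 mm long, loose bystander
- neck_root (a point): on the dispenser: centre of the foot of the filler neck, on the sloping shoulder; z axis = neck axis, pointing outward, 32 degrees from vertical and leaning to the dispenser's -x. A low collar (53 mm wide, 3 mm high) rings the foot; otherwise nothing stands above the shoulder's plane within 60 mm of the neck axis but the cap. A black mark lies on the shoulder on the side of the pump
Things that resemble listed ones, but are neither listed nor needed, are in the scene too. Leave any yellow look-alike of the cup alone.

How it is judged:
By the outcome, as a careful person would: the job done as asked, in the order asked, and still so for the second after the job is handed in, with the robot touching nothing.
It also fails if it takes over 58 s, if anything falls off the work surface, if the arm or the gripper's body presses on something with over 40 N, if the wrist force passes 120 N, or if a joint passes its speed limit or range.

## Robot

A 6-joint arm with a two-finger parallel gripper is mounted at the origin on a cart in front of the work surface, level with it; the furniture and walls round the work are solid. World frame = base frame: x ahead of the robot, y to its left, z up, the work surface at z = 0. Lengths are in mm, angles in rad, forces in N, time in s.
With the tool pointing down it reaches from about 350 to 775 mm from the base axis. Payload 7.3 kg.
Tool frame: the origin (TCP) lies between the finger pads; the fingertips stand 25 mm ahead of it and the grasp point (between the pads) lies 6 mm ahead of it; z points along the fingers, y is the direction in which the jaws open and shut (so a half turn about z gives the same grasp; the last joint's range is limited). The gripper opens to 92 mm and grips with 3 to 60 N. Pads are 19 mm wide; open, the fingers measure 130 mm over their backs; the gripper's body (75 mm by 190 mm) begins 47 mm behind the grasp point.
Start: joints at [-1.454, 0.342, 1.524, -0, 1.275, -0.146], TCP at [136.409, -506.986, 251.741] pointing down, gripper open.
Joint ranges: [-2.53, 2.53], [-0.77, 2.02], [0.04, 2.7], [-1, 4.14], [0.28, 2.66], [-3.11, 3.11]. Speed limits (rad/s): [2.57, 2.57, 3.14, 3.14, 3.14, 3.14].

## Interface

Orientations are given as [roll, pitch, yaw] about the fixed x, y, z axes, in that order (R = Rz(yaw) Ry(pitch) Rx(roll)).
In Python, from plant import get_obs, capture, calibration, close_job gives the robot as it stands. The module is installed in compiled form; this text tells all that it offers.
- The arm moves only by the shell command python3 -m jog 'ROWS'. ROWS is JSON, one flat list of numbers, 5 for each row, row after row: the closure, from 0 (fully open) to 1 (shut), then the shift along the tool's x, y, z in mm, then the turn about the tool's z in degrees. In form: [fingers, tx, ty, tz, yaw, fingers, tx, ty, tz, yaw, ...]. A call has 1 to 5 rows; each row shifts and turns the pose as measured when the row begins, along the tool's axes as they then stand; what a row does not reach is not made up. A row lasts 1/10 s, in which the tool goes at most 50 mm and 8.59 degrees, less where a joint would pass 70% of its speed; a pose out of reach is approached as far as the arm can. A call is refused whole if a number of a shift passes 50 or a number of a turn 8.59, either way. A call with a gripper value outside its range is refused whole. The fingers move at their own pace and stop on an object; the grip force is fixed at half the most. Time passes only in rows, so rows that do not move let the fingers close. It gives the time, the measured TCP pose, the force and the opening at its end, in the units of the state.
- get_obs(): the state, without advancing time (a new reading comes with each control period).
- capture(name): name is "scene" or "top"; returns (picture, depth): 420x560x3 uint8, red, green, blue; 420x560 float32, mm along the optical axis (not along the pixel's ray), 0 where there is no reading.
- calibration(name): a dict with "fovy" (degrees; the focal length in pixels is half the picture's height over the tangent of half this angle, whatever the lens; pixels are square), "cx", "cy" (the principal point, pixels), "R" (3x3) and "t" (3): a world point X has camera coordinates R X + t. Camera axes: x right, y down, z forward; pixel columns grow to the right and rows downward; lengths in mm; the calibration is good to about 2 mm. A picture is of the moment at which its call begins. calibration takes no time and is no camera call.
- close_job(): hands the job in, once; it reports no verdict.
The state is a dict: "time": time; "joint_positions": joint angles; "dq": joint speeds; "tau": joint torques, N m; "tool_pos": TCP position; "tcp_rot": TCP orientation; "contact_force": force on the tool from outside, world axes, zero at the start; "moment": the same for the moment, N m; "grip_width": finger opening in mm.
Only numpy, scipy, OpenCV 4.12 (cv2) and the standard library are available. Lean on these libraries where they do the work, as an engineer would, in place of code of your own. Each camera call takes 0.05 s, during which the arm holds its last target.

## Working session

There is one attempt and no reset: what is moved stays moved. The work goes in short steps, Python scripts to look and compute and a shell command to move; the robot and the scene stay as the last step left them, time stands still between calls to the robot, and variables do not carry over. Pictures are saved under pics/ and viewed, and the job is handed in when it is done.

```bash
mkdir -p pics
python3 - <<'E'
from plant import *
import cv2,numpy as np
for n in("scene","top"):
    p,d=capture(n);cv2.imwrite(f"pics/{n}0.png",p[:,:,::-1]);np.save(f"{n}0.npy",d)
    c=calibration(n);print(n,c)
print(get_obs())
E
```

```text
scene {'fovy': 57.23062790491642, 'cx': 282.20857511475515, 'cy': 209.43054074548346, 'R': array([[-0.71754842, -0.69649683,  0.00405392],
       [-0.32191505,  0.32647229, -0.88869936],
       [ 0.61765279, -0.63898984, -0.45847248]]), 't': array([476.75216474, 305.34969278, 752.53680435])}
top {'fovy': 55.7055835825075, 'cx': 280.4652765055182, 'cy': 213.53641660131674, 'R': array([[ 0.01742723, -0.99967648,  0.0185263 ],
       [-0.99122125, -0.0197027 , -0.13073731],
       [ 0.13106003, -0.01608528, -0.99124393]]), 't': array([  4.13805904, 604.12992098, 905.26371773])}
{'time': 0.1, 'joint_positions': array([-1.45396977e+00,  3.42688910e-01,  1.52492676e+00, -6.22626943e-06,
        1.27537892e+00, -1.46004988e-01]), 'dq': array([-2.11838022e-03, -1.40249474e-03, -2.19236441e-03,  6.22994974e-05,
        5.06693572e-04, -2.32677286e-03]), 'tau': array([ 2.36528424e-03, -4.32004130e+01, -2.44694477e+01,  7.19445013e-02,
        5.26163634e-02, -5.50047832e-05]), 'tool_pos': array([ 136.38234551, -506.63988635,  251.09397318]), 'tcp_rot': array([-3.14020476e+00, -1.98073336e-04,  2.62833224e-01]), 'contact_force': array([-0.57001766, -0.03629225,  0.13823922]), 'moment': array([-0.03943002,  0.04398809,  0.00069195]), 'grip_width': 91.9502435970658}
```

View pics/scene0.png

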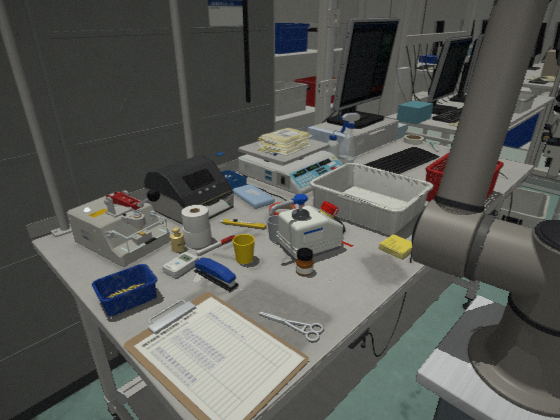

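View pics/top0.png

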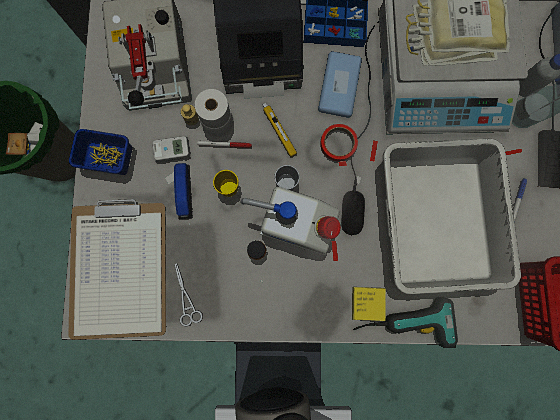

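The top view shows the dispenser at about (300,222), with the cap at (329,226), the pump head at (287,210) and the spout pointing left to (243,201). The steel cup is at (287,178) on the far side, the jar at (257,250), and the yellow decoy cup at (227,183). I'll enlarge these.

Run:
```python
import cv2
a=cv2.imread("pics/top0.png")[155:275,215:365];cv2.imwrite("pics/t0c.png",cv2.resize(a,None,fx=5,fy=5,interpolation=cv2.INTER_CUBIC))
a=cv2.imread("pics/scene0.png")[180:290,225:375];cv2.imwrite("pics/s0c.png",cv2.resize(a,None,fx=5,fy=5,interpolation=cv2.INTER_CUBIC))
```

```text
(no output)
```

View pics/t0c.png

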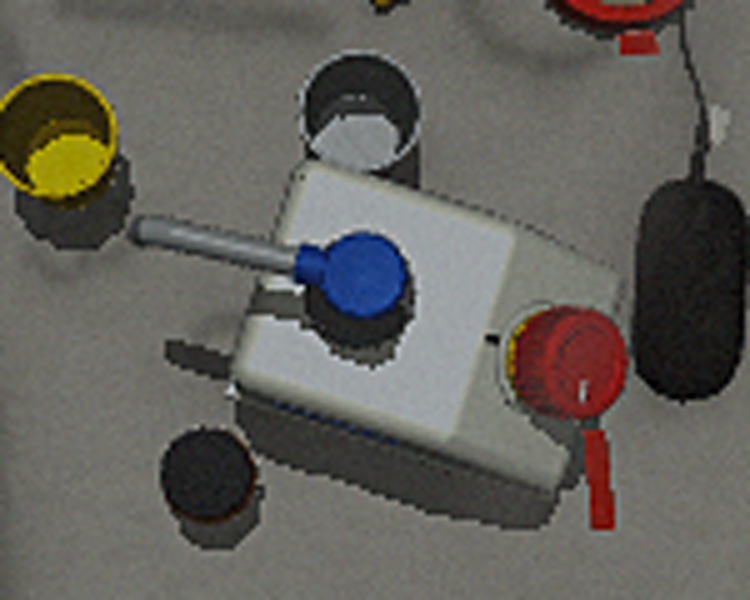

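View pics/s0c.png

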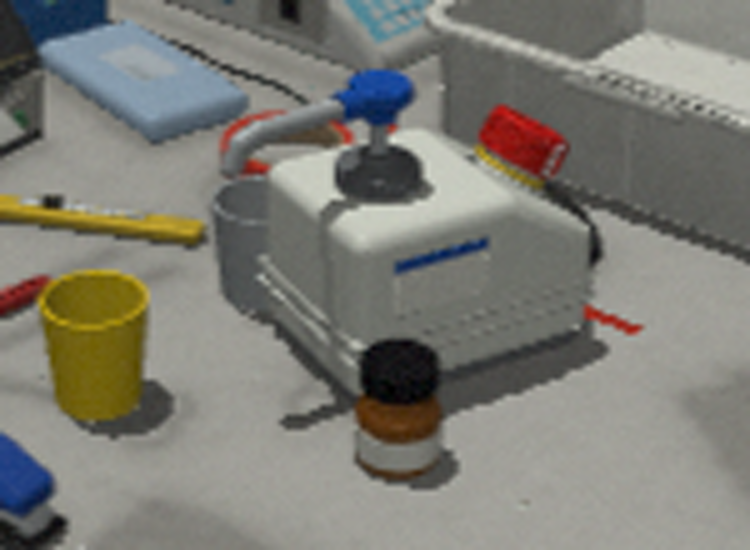

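```bash
cat > h.py <<'E'
import numpy as np,cv2
from plant import *
def K(n):
    c=calibration(n);f=210/np.tan(np.radians(c["fovy"]/2));return c,f
def ray(n,u,v):
    c,f=K(n);d=c["R"].T@np.array([(u-c["cx"])/f,(v-c["cy"])/f,1]);o=-c["R"].T@c["t"];return o,d
def atz(n,u,v,z):
    o,d=ray(n,u,v);return o+d*(z-o[2])/d[2]
def cloud(n,D):
    c,f=K(n);v,u=np.mgrid[0:420,0:560]
    P=np.stack([(u-c["cx"])/f*D,(v-c["cy"])/f*D,D],-1)
    return (P-c["t"])@c["R"]
def proj(n,X):
    c,f=K(n);Y=np.asarray(X)@c["R"].T+c["t"];return np.stack([Y[...,0]/Y[...,2]*f+c["cx"],Y[...,1]/Y[...,2]*f+c["cy"]],-1)
def tri(u1,u2):
    o1,d1=ray("top",*u1);o2,d2=ray("scene",*u2)
    A=np.stack([d1,-d2],1);s=np.linalg.lstsq(A,o2-o1,rcond=None)[0]
    a=o1+d1*s[0];b=o2+d2*s[1];return (a+b)/2,np.linalg.norm(a-b)
E
python3 - <<'E'
from h import *
t=lambda x,y:(215+x/5-.4,155+y/5-.4)   # crop->full
s=lambda x,y:(225+x/5-.4,180+y/5-.4)
print("head",atz("top",*t(366,268),173))
print("head tri",tri(t(366,268),s(386,84)))
print("cap top tri",tri(t(590,362),s(548,140)))
print("spout end top",atz("top",*t(140,230),164))
print("cup rim",atz("top",*t(361,110),65))
print("jar",atz("top",*t(208,474),62))
print("top edges z112", atz("top",*t(310,165),112),atz("top",*t(515,235),112),atz("top",*t(445,440),112),atz("top",*t(245,372),112))
for n in("top","scene"):
    D=np.load(n+"0.npy");P=cloud(n,D);im=cv2.imread(f"pics/{n}0.png");h=cv2.cvtColor(im,cv2.COLOR_BGR2HSV)
    red=((h[...,0]<8)|(h[...,0]>172))&(h[...,1]>120)&(h[...,2]>60)&(P[...,2]>95)&(P[...,2]<180)
    v,u=np.mgrid[0:420,0:560]; red&=(abs(P[...,0]-450)<200)
    blue=(h[...,0]>105)&(h[...,0]<125)&(h[...,1]>150)&(P[...,2]>160)&(P[...,2]<185)
    for nm,m in(("red",red),("blue",blue)):
        Q=P[m];print(n,nm,len(Q),Q.mean(0).round(1),Q.min(0).round(1),Q.max(0).round(1))
        print(np.c_[u[m],v[m]].min(0),np.c_[u[m],v[m]].max(0))
    flat=(h[...,1]<40)&(P[...,2]>105)&(P[...,2]<118)
    Q=P[flat];print(n,"flat",len(Q),Q.mean(0),Q.min(0),Q.max(0))
E
```

```text
head [597.60824      2.77118622 173.        ]
head tri (array([5.95594578e+02, 5.18930611e-01, 1.68268883e+02]), np.float64(6.805823090431613))
cap top tri (array([ 562.42655311, -102.00797447,  108.80437048]), np.float64(11.838671986207723))
spout end top [612.91559547  96.15930627 164.        ]
cup rim [688.15150599   2.49587311  65.        ]
jar [517.02473934  69.90962204  62.        ]
top edges z112 [652.0818566   26.13747189 112.        ] [622.56878347 -64.89532049 112.        ] [531.61996625 -34.8578697  112.        ] [559.63513063  52.76549429 112.        ]
top red 1021 [ 473.4 -390.7  121.5] [ 317.1 -589.1   95.7] [590.9 -65.3 134. ]
[318 216] [559 349]
top blue 276 [598.1   8.7 170.7] [577.7 -14.3 161.3] [1045.9  311.6  175.7]
[149   7] [296 218]
top flat 6248 [872.02155689 149.72038502 111.91512382] [ 316.06847239 -632.30639345  105.00371794] [1095.48088462  444.68350082  117.99274758]
scene red 431 [ 492.3 -452.7  116.3] [ 312.3 -828.3   95.1] [609.6  88.1 157.4]
[274 153] [502 215]
scene blue 105 [608.  -38.  168.8] [  575.3 -2182.5   161. ] [1070.2   32.5  184.6]
[292  80] [456 203]
scene flat 4253 [ 953.19326302 -102.07469855  111.24908284] [  -36.31839635 -3363.90363918   105.00563771] [2741.31488811  540.88955174  117.99679891]
```

```bash
cat > fit.py <<'E'
from h import *
from scipy.optimize import least_squares
def getred(n,tag):
    D=np.load(f"{n}{tag}.npy");P=cloud(n,D);im=cv2.imread(f"pics/{n}{tag}.png");h=cv2.cvtColor(im,cv2.COLOR_BGR2HSV)
    m=((h[...,0]<8)|(h[...,0]>172))&(h[...,1]>120)&(D>0)&(abs(P[...,0]-568)<60)&(abs(P[...,1]+85)<60)&(P[...,2]>70)&(P[...,2]<170)
    return P[m],m
if __name__=="__main__":
    yaw=np.radians(72.2)
    Rz=np.array([[np.cos(yaw),-np.sin(yaw),0],[np.sin(yaw),np.cos(yaw),0],[0,0,1]])
    a=Rz@np.array([-np.sin(np.radians(32)),0,np.cos(np.radians(32))]);print("axis",a)
    Qs=[]
    for n in("top","scene"):
        Q,m=getred(n,"0");Qs.append(Q);print(n,len(Q),Q.mean(0).round(1))
        def res(p,Q=Q):
            w=Q-p; z=w@a; r=np.linalg.norm(w-np.outer(z,a),axis=1)
            # sdf of cylinder surfaces
            return np.where(r<23.0, np.where(abs(z)<abs(24-r),z,r-24), np.minimum(abs(r-24),50)*np.sign(r-24)+0)
        for p0 in ([568,-85,135],[562,-92,130]):
            s=least_squares(res,p0,loss="soft_l1",f_scale=2,diff_step=1e-3);print(n,s.x.round(1),s.cost)
        z=Q@a;print("axial percentiles",np.percentile(z,[2,10,50,90,98]).round(1), "fit", (s.x@a).round(1))
    # dispenser top & head by depth
    for n in("top","scene"):
        D=np.load(n+"0.npy");P=cloud(n,D);im=cv2.imread(f"pics/{n}0.png");h=cv2.cvtColor(im,cv2.COLOR_BGR2HSV)
        b=(h[...,0]>100)&(h[...,0]<130)&(h[...,1]>130)&(abs(P[...,0]-597)<40)&(abs(P[...,1])<40)&(P[...,2]>150)
        Q=P[b];T=Q[Q[:,2]>170];print(n,"head",len(T),T.mean(0).round(1),T.min(0).round(1),T.max(0).round(1))
        b=(abs(P[...,0]-575)<100)&(abs(P[...,1]+10)<100)&(abs(P[...,2]-112)<3)&(h[...,1]<60)
        Q=P[b];x=(Q@Rz);print("ztop",np.median(Q[:,2]),"disp frame x,y range",np.percentile(x,[1,99],axis=0).round(1))
E
python3 fit.py
```

```text
axis [-0.16199383 -0.50455171  0.8480481 ]
top 378 [566.2 -88.3 122.3]
top [564.9 -95.9 121.3] 264.8800918001288
top [564.9 -95.9 121.3] 264.7543011199321
axial percentiles [39.3 46.4 59.  61.3 62.2] fit 59.8
scene 146 [557.3 -78.6 118.9]
scene [570.4 -87.5 108.8] 712.0185376914469
scene [562.2 -97.2 120.2] 154.03240076482692
axial percentiles [37.5 39.8 50.5 60.  60.8] fit 59.9
top head 190 [594.7   5.5 171.6] [577.7 -12.2 170. ] [610.8  31.  175.7]
ztop 110.87430353390761 disp frame x,y range [[ 122.6 -614.7  109.1]
 [ 224.7 -515.8  114. ]]
scene head 27 [589.6   7.3 170.7] [576.8 -11.8 170. ] [606.3  28.  172. ]
ztop 110.05451711001646 disp frame x,y range [[ 125.6 -610.2  109. ]
 [ 221.7 -514.2  114.2]]
```

The cap leans 32° but the jog only turns about the tool z. A tilt therefore has to come from elsewhere, perhaps from how the arm approximates poses that are out of reach. I'll test that in free space first, since rows are cheap.

```bash
python3 -m jog '[0,0,-50,0,0, 0,0,-50,0,0, 0,0,-50,0,0]'; python3 -c "
from plant import *
o=get_obs();print(o['joint_positions'].round(3),o['tool_pos'].round(1),o['tcp_rot'].round(3))"
```

```text
time: 0.4
tool_pos: [97.4, -363.3, 247.6]
tcp_rot: [-3.137, -0.001, 0.263]
contact_force: [-0.4, -0.0, 0.6]
grip_width: 91.8
[-1.513  0.072  1.888 -0.     1.187 -0.206] [  97.4 -363.3  247.6] [-3.137e+00 -1.000e-03  2.630e-01]
```

Run:
```python
from h import *
D=np.load("top0.npy");P=cloud("top",D)
for (u,v) in [(392,150),(390,220),(392,290),(410,220),(352,200),(352,225),(335,245),(260,60),(300,60),(400,110),(340,145),(287,140),(450,60)]:
    print((u,v),P[v,u].round(0))
```

```text
(392, 150) [ 750. -238.   93.]
(390, 220) [ 587. -230.   93.]
(392, 290) [ 427. -260.   -0.]
(410, 220) [ 599. -307.    1.]
(352, 200) [ 642. -157.   30.]
(352, 225) [ 581. -157.   30.]
(335, 245) [ 534. -121.   -0.]
(260, 60) [954.  70. 106.]
(300, 60) [959. -23. 102.]
(400, 110) [ 859. -269.   61.]
(340, 145) [ 787. -133.    3.]
(287, 140) [795.   2.   9.]
(450, 60) [ 945. -358.  144.]
```

```bash
python3 -m jog '[0,0,-30,0,0, 0,0,-30,0,0, 0,0,-30,0,0]'; python3 -c "
from plant import *
o=get_obs();print(o['joint_positions'].round(3),o['tool_pos'].round(1),o['tcp_rot'].round(3))"
```

```text
time: 0.7
tool_pos: [73.0, -269.5, 246.8]
tcp_rot: [-3.133, -0.001, 0.264]
contact_force: [-0.8, -0.1, 0.5]
grip_width: 91.8
[-1.582e+00 -1.250e-01  2.080e+00 -1.000e-03  1.196e+00 -2.750e-01] [  73.  -269.5  246.8] [-3.133e+00 -1.000e-03  2.640e-01]
```

```bash
python3 -m jog '[0,45,8,-20,0, 0,45,8,-20,0, 0,45,8,-20,0, 0,45,8,-20,0, 0,45,8,-20,0]'; python3 -m jog '[0,3,-50,0,0, 0,3,-50,0,0, 0,3,-50,0,0,0,3,-50,0,0,0,3,-50,0,0]';python3 -c "
from plant import *
o=get_obs();print(o['joint_positions'].round(3),o['tool_pos'].round(1),o['tcp_rot'].round(3))"
```

```text
time: 1.2
tool_pos: [296.7, -248.7, 345.6]
tcp_rot: [-3.125, 0.0, 0.235]
contact_force: [0.1, -2.0, 0.3]
grip_width: 91.6
time: 1.7
tool_pos: [258.7, -5.0, 348.2]
tcp_rot: [-3.119, 0.003, 0.234]
contact_force: [1.5, 0.4, -0.4]
grip_width: 91.8
[-0.34  -0.251  1.89   0.018  1.518  0.996] [258.7  -5.  348.2] [-3.119e+00  3.000e-03  2.340e-01]
```

```bash
python3 -m jog '[0,-2,-50,0,0, 0,-2,-50,0,0, 0,-2,-50,0,0,0,-2,-50,0,0,0,-2,-50,0,0]';  python3 -m jog '[0,-2,-50,0,0, 0,-2,-50,0,0, 0,-2,-50,0,0,0,-2,-50,0,0]';python3 -c "
from plant import *
o=get_obs();print(o['joint_positions'].round(3),o['tool_pos'].round(1),o['tcp_rot'].round(3))"
```

```text
time: 2.2
tool_pos: [194.3, 218.4, 353.7]
tcp_rot: [-3.119, -0.002, 0.231]
contact_force: [1.7, -1.4, 0.3]
grip_width: 92.0
time: 2.6
tool_pos: [136.7, 410.4, 358.0]
tcp_rot: [-3.119, -0.004, 0.235]
contact_force: [2.4, -0.6, 0.1]
grip_width: 91.8
[1.063 0.088 1.561 0.012 1.473 2.398] [136.7 410.4 358. ] [-3.119 -0.004  0.235]
```

```bash
cat > o.py <<'E'
from plant import *
o=get_obs();print(o['joint_positions'].round(3),o['tool_pos'].round(1),o['tcp_rot'].round(3),o['contact_force'].round(1),o['moment'].round(2))
from scipy.spatial.transform import Rotation as R
import numpy as np
M=R.from_euler('xyz',o['tcp_rot']).as_matrix();z=M[:,2]
print('x',M[:,0].round(3),'y',M[:,1].round(3),'z',z.round(3),'tilt',np.degrees(np.arccos(-z[2])).round(2),'az',np.degrees(np.arctan2(z[1],z[0])).round(1))
E
python3 -m jog '[0,26,-43,0,0,0,26,-43,0,0,0,26,-43,0,0,0,26,-43,0,0,0,26,-43,0,0]';python3 o.py;python3 -m jog '[0,26,-43,0,0,0,26,-43,0,0]';python3 o.py
```

```text
time: 3.1
tool_pos: [205.0, 651.0, 361.2]
tcp_rot: [-3.121, -0.002, 0.244]
contact_force: [0.1, 0.6, 1.4]
grip_width: 92.0
[1.149 0.612 0.793 0.011 1.719 2.477] [205.  651.  361.2] [-3.121e+00 -2.000e-03  2.440e-01] [0.1 0.6 1.4] [ 0.06 -0.08  0.07]
x [0.97  0.241 0.002] y [ 0.241 -0.97  -0.021] z [-0.003  0.021 -1.   ] tilt 1.21 az 98.4
time: 3.3
tool_pos: [227.3, 722.0, 362.4]
tcp_rot: [-3.123, -0.0, 0.244]
contact_force: [1.5, 1.7, 0.5]
grip_width: 91.8
[1.16  0.843 0.352 0.012 1.931 2.491] [227.3 722.  362.4] [-3.123 -0.     0.244] [1.5 1.7 0.5] [ 0.06 -0.06  0.03]
x [0.97  0.242 0.   ] y [ 0.242 -0.97  -0.019] z [-0.004  0.018 -1.   ] tilt 1.08 az 103.4
```

Now past the reach limit.

```bash
for i in 1 2; do python3 -m jog '[0,26,-43,0,0]';python3 o.py;done
```

```text
time: 3.4
tool_pos: [234.9, 745.9, 358.5]
tcp_rot: [-3.114, -0.006, 0.244]
contact_force: [0.8, 0.9, 1.9]
grip_width: 92.0
[1.163 0.955 0.13  0.014 2.031 2.496] [234.9 745.9 358.5] [-3.114 -0.006  0.244] [0.8 0.9 1.9] [-0.01 -0.01  0.02]
x [0.97  0.242 0.006] y [ 0.242 -0.97  -0.027] z [-0.001  0.028 -1.   ] tilt 1.6 az 92.6
time: 3.5
tool_pos: [240.4, 764.7, 342.0]
tcp_rot: [-3.097, -0.015, 0.244]
contact_force: [-1.6, -7.3, 19.1]
grip_width: 92.1
[1.165 1.02  0.035 0.017 2.042 2.5  ] [240.4 764.7 342. ] [-3.097 -0.015  0.244] [-1.6 -7.3 19.1] [-0.19 -0.04 -0.05]
x [0.97  0.241 0.015] y [ 0.242 -0.969 -0.044] z [ 0.004  0.047 -0.999] tilt 2.69 az 85.0
```

```bash
python3 -c "
from plant import *
o=get_obs();print(o['joint_positions'],o['dq'])"; python3 -m jog '[0,5,-9,0,0]';python3 o.py; python3 -c "
from plant import *
o=get_obs();print(o['joint_positions'],o['dq'])"
```

```text
[1.1653347  1.01964205 0.03549768 0.01653787 2.04175581 2.50008934] [ 0.02545566  0.45017265 -0.03331071  0.02058369  0.19621583  0.03973786]
time: 3.6
tool_pos: [241.0, 768.1, 328.6]
tcp_rot: [-3.105, -0.009, 0.243]
contact_force: [-0.1, -0.7, -1.1]
grip_width: 92.1
[1.166 1.033 0.044 0.017 2.031 2.501] [241.  768.1 328.6] [-3.105 -0.009  0.243] [-0.1 -0.7 -1.1] [-0.07  0.02  0.  ]
x [0.97  0.241 0.009] y [ 0.241 -0.97  -0.037] z [-0.001  0.038 -0.999] tilt 2.16 az 90.8
[1.16612678 1.03265996 0.04378306 0.0171408  2.0306148  2.50115842] [ 0.00505452  0.00135824 -0.06344161  0.00270825 -0.09595067  0.00934791]
```

```bash
for i in 1 2 3; do python3 -m jog '[0,23,-37,-25,0]' >/dev/null;python3 o.py;done
```

```text
[1.165 1.029 0.038 0.021 2.011 2.502] [243.3 774.1 334.4] [-3.079 -0.024  0.243] [0.5 0.1 0.9] [-0.01 -0.03  0.05]
x [0.97  0.24  0.024] y [ 0.241 -0.968 -0.062] z [ 0.008  0.066 -0.998] tilt 3.84 az 83.0
[1.164 1.018 0.036 0.024 1.988 2.502] [245.6 779.4 344.5] [-3.049 -0.043  0.241] [-0.4 -1.3  0.9] [-0.08 -0.   -0.  ]
x [0.97  0.239 0.043] y [ 0.242 -0.966 -0.093] z [ 0.019  0.1   -0.995] tilt 5.87 az 79.2
[1.163 1.003 0.036 0.028 1.965 2.503] [247.5 783.7 357.5] [-3.017 -0.063  0.239] [-0.4 -0.5  0.3] [-0.06  0.02 -0.  ]
x [0.97  0.237 0.062] y [ 0.243 -0.962 -0.124] z [ 0.031  0.136 -0.99 ] tilt 8.0 az 77.3
```

```bash
for i in 1 2 3 4; do python3 -m jog '[0,24,-39,-19,0]' >/dev/null;python3 o.py;done
```

```text
[1.162 0.992 0.036 0.031 1.937 2.503] [249.8 790.1 367.6] [-2.983 -0.083  0.236] [-0.6 -0.7  1.1] [-0.05 -0.02  0.  ]
x [0.969 0.233 0.083] y [ 0.244 -0.957 -0.157] z [ 0.043  0.173 -0.984] tilt 10.25 az 76.0
[1.161 0.982 0.036 0.035 1.91  2.504] [252.  796.1 377.7] [-2.951 -0.103  0.233] [0.1 0.3 0.3] [-0.04  0.01  0.  ]
x [0.968 0.23  0.103] y [ 0.246 -0.951 -0.189] z [ 0.055  0.208 -0.977] tilt 12.4 az 75.3
[1.16  0.971 0.036 0.038 1.883 2.505] [254.  801.5 388.4] [-2.919 -0.122  0.229] [ 0.2 -0.8 -0.4] [-0.13  0.08  0.02]
x [0.967 0.225 0.122] y [ 0.248 -0.944 -0.219] z [ 0.066  0.242 -0.968] tilt 14.52 az 74.8
[1.159 0.96  0.036 0.042 1.858 2.505] [255.7 806.5 399.6] [-2.888 -0.141  0.225] [-0.7  0.2 -0.1] [-0.16  0.04  0.02]
x [0.965 0.22  0.14 ] y [ 0.25  -0.936 -0.249] z [ 0.077  0.275 -0.958] tilt 16.6 az 74.4
```

```bash
for i in 1 2 3 4; do python3 -m jog '[0,25,-41,-11,0]' >/dev/null;python3 o.py|tail -1;done;  for i in 1 2 ; do python3 -m jog '[0,26,-42,-5,0]' >/dev/null;python3 o.py;done
```

```text
x [0.964 0.215 0.16 ] y [ 0.253 -0.926 -0.279] z [ 0.088  0.309 -0.947] tilt 18.76 az 74.2
x [0.962 0.209 0.177] y [ 0.255 -0.916 -0.308] z [ 0.098  0.341 -0.935] tilt 20.81 az 74.0
x [0.96  0.202 0.195] y [ 0.259 -0.905 -0.337] z [ 0.109  0.373 -0.921] tilt 22.89 az 73.8
x [0.958 0.195 0.212] y [ 0.262 -0.894 -0.364] z [ 0.119  0.405 -0.907] tilt 24.94 az 73.7
[1.158 0.939 0.036 0.058 1.697 2.508] [267.9 844.4 435.7] [-2.726 -0.232  0.193] [-0.3 -0.3 -0.3] [-0.25  0.03  0.  ]
x [0.955 0.186 0.23 ] y [ 0.266 -0.88  -0.393] z [ 0.129  0.437 -0.89 ] tilt 27.09 az 73.6
[1.158 0.936 0.037 0.061 1.663 2.508] [270.7 852.2 442.2] [-2.694 -0.249  0.185] [0.1 0.  0.6] [-0.32  0.07 -0.05]
x [0.953 0.178 0.246] y [ 0.27  -0.866 -0.42 ] z [ 0.139  0.467 -0.874] tilt 29.13 az 73.5
```

```bash
python3 -m jog '[0,26,-42,-2,0,0,15,-21,0,0]' >/dev/null;python3 o.py
```

```text
[1.155 0.935 0.037 0.067 1.608 2.506] [276.6 864.7 452. ] [-2.641 -0.276  0.171] [-0.3 -0.6 -0.3] [-0.3   0.05  0.02]
x [0.948 0.164 0.272] y [ 0.278 -0.842 -0.462] z [ 0.154  0.514 -0.844] tilt 32.43 az 73.3
```

```bash
cat > go.py <<'E'
import sys,numpy as np
from plant import *
from scipy.spatial.transform import Rotation as R
o=get_obs();M=R.from_euler('xyz',o['tcp_rot']).as_matrix()
p=o['tool_pos']
for a in sys.argv[1:]:
    q=np.array(eval(a),float);d=M.T@(q-p);n=int(np.ceil(np.linalg.norm(d)/48));print(a,d.round(1),n,(d/n).round(1));p=q
E
python3 go.py 230,600,430 450,150,400 450,-150,330 530,-170,230
```

```text
230,600,430 [ -93.5  220.2 -124.6] 6 [-15.6  36.7 -20.8]
450,150,400 [ 126.8  454.  -172. ] 11 [ 11.5  41.3 -15.6]
450,-150,330 [-68.1 285.  -95. ] 7 [ -9.7  40.7 -13.6]
530,-170,230 [45.4 85.3 86.4] 3 [15.1 28.4 28.8]
```

```bash
python3 -m jog '[0,-16,37,-21,0,0,-16,37,-21,0,0,-16,37,-21,0,0,-16,37,-21,0,0,-16,37,-21,0]' >/dev/null;python3 o.py;python3 go.py 450,150,400 450,-150,330
```

```text
[1.079 0.389 1.085 0.12  1.114 2.385] [248.7 693.  434.1] [-2.641 -0.275  0.172] [ 1.2 -0.2  0.7] [-0.26  0.04  0.  ]
x [0.948 0.165 0.272] y [ 0.279 -0.842 -0.462] z [ 0.153  0.514 -0.844] tilt 32.4 az 73.4
450,150,400 [  92.2  529.1 -219.4] 13 [  7.1  40.7 -16.9]
450,-150,330 [-68.4 284.9 -95. ] 7 [ -9.8  40.7 -13.6]
```

```bash
python3 -m jog '[0,7,41,-17,0,0,7,41,-17,0,0,7,41,-17,0,0,7,41,-17,0,0,7,41,-17,0]' >/dev/null;python3 -m jog '[0,7,41,-17,0,0,7,41,-17,0,0,7,41,-17,0,0,7,41,-17,0,0,7,41,-17,0]' >/dev/null;python3 o.py;python3 go.py 450,100,400 450,-150,330
```

```text
[ 0.069 -0.031  1.667  0.559  1.311  1.295] [402.8 254.8 413.3] [-2.632 -0.297  0.174] [ 0.6 -0.7 -1.4] [-0.32  0.06 -0.01]
x [0.942 0.165 0.293] y [ 0.292 -0.835 -0.467] z [ 0.167  0.525 -0.834] tilt 33.44 az 72.3
450,100,400 [ 14.9 149.2 -62.3] 4 [  3.7  37.3 -15.6]
450,-150,330 [-61.8 241.4 -72.8] 6 [-10.3  40.2 -12.1]
```

```bash
python3 -m jog '[0,4,37,-16,0,0,4,37,-16,0,0,4,37,-16,0,0,4,37,-16,0]' >/dev/null;python3 -m jog '[0,-10,40,-12,0,0,-10,40,-12,0,0,-10,40,-12,0,0,-10,40,-12,0,0,-10,40,-12,0]' >/dev/null;python3 o.py;python3 go.py 540,-160,220
```

```text
[-0.766  0.231  1.541  0.53   1.62   0.512] [ 453.7 -125.2  349.6] [-2.644 -0.319  0.17 ] [ 0.7  0.4 -0.7] [-0.32  0.04 -0.03]
x [0.936 0.16  0.313] y [ 0.296 -0.841 -0.453] z [ 0.191  0.517 -0.835] tilt 33.43 az 69.8
540,-160,220 [ 34.7 113.5 106.6] 4 [ 8.7 28.4 26.7]
```

```bash
python3 -m jog '[0,9,28,27,0,0,9,28,27,0,0,9,28,27,0,0,9,28,27,0]' >/dev/null;for i in 1 2 3; do python3 -m jog '[0,0,0,0,-8.5,0,0,0,0,-8.5,0,0,0,0,-8.5,0,0,0,0,-8.5,0,0,0,0,-8.5]' >/dev/null;done;python3 o.py
python3 - <<'E'
from h import *
for n in("scene","top"):
    p,d=capture(n);cv2.imwrite(f"pics/{n}1.png",p[:,:,::-1]);np.save(f"{n}1.npy",d)
a=cv2.imread("pics/top1.png")[125:325,215:465];b=cv2.imread("pics/scene1.png")[150:290,225:400]
cv2.imwrite("pics/c1.png",np.vstack([cv2.resize(a,(500,400)),cv2.resize(b,(500,400))])[:800,:])
E
```

```text
[-0.715  0.516  1.479  0.551  1.368 -1.809] [ 548.8 -175.9  217.5] [ 2.587 -0.127  2.526] [-0.  -0.2 -0.3] [-0.25 -0.06  0.02]
x [-0.81   0.572  0.127] y [0.545 0.656 0.522] z [ 0.216  0.492 -0.843] tilt 32.51 az 66.3
```

View pics/c1.png

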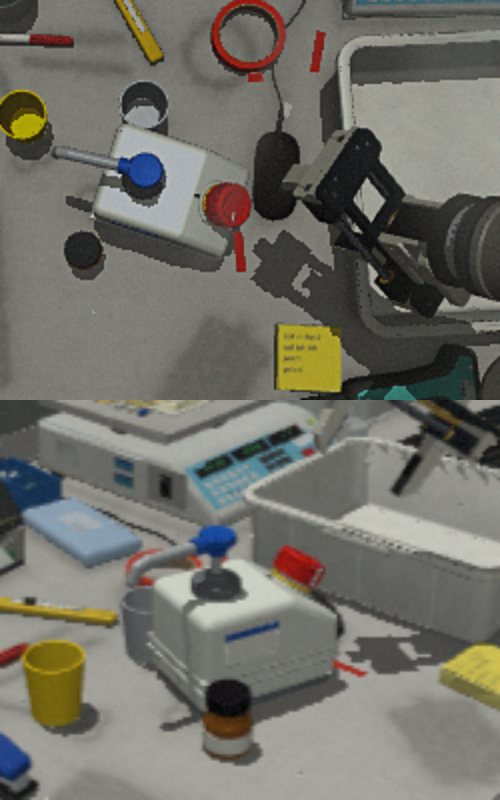

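```bash
python3 go.py 553.7,-131.3,181.2 564.7,-96.5,122.5
```

```text
553.7,-131.3,181.2 [17.  12.9 53.7] 2 [ 8.5  6.4 26.9]
564.7,-96.5,122.5 [ 3.5 -1.9 69. ] 2 [ 1.8 -0.9 34.5]
```

```bash
python3 -m jog '[0,8.5,6.5,18,0,0,8.5,6.5,18,0,0,0,0,10,0]';python3 o.py; python3 go.py 564.7,-96.5,122.5
python3 - <<'E'
from h import *
for n in("scene","top"):
    p,d=capture(n);cv2.imwrite(f"pics/{n}2.png",p[:,:,::-1]);np.save(f"{n}2.npy",d)
a=cv2.imread("pics/top2.png")[165:285,265:405];b=cv2.imread("pics/scene2.png")[160:260,260:400]
cv2.imwrite("pics/c2.png",np.hstack([cv2.resize(a,(400,343)),cv2.resize(b,(400,286)),][:1]+[cv2.resize(b,(400,343))]))
E
```

```text
time: 9.8
tool_pos: [553.3, -136.3, 188.7]
tcp_rot: [2.59, -0.13, 2.508]
contact_force: [0.2, -0.1, 0.4]
grip_width: 91.8
[-0.656  0.516  1.569  0.58   1.257 -1.796] [ 553.3 -136.3  188.7] [ 2.59  -0.13   2.508] [ 0.2 -0.1  0.4] [-0.24 -0.04 -0.04]
x [-0.799  0.587  0.13 ] y [0.559 0.646 0.52 ] z [ 0.221  0.488 -0.844] tilt 32.39 az 65.6
564.7,-96.5,122.5 [ 5.7 -2.3 77.8] 2 [ 2.8 -1.2 38.9]
```

View pics/c2.png

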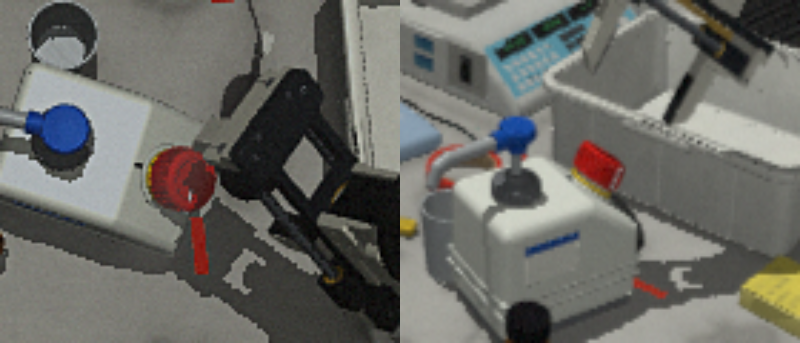

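```bash
python3 -m jog '[0,2,-1,30,0,0,2,-1,28,0,0,2,-1,16,0]';python3 o.py; python3 go.py 564.7,-96.5,122.5
python3 - <<'E'
from h import *
for n in("scene","top"):
    p,d=capture(n);cv2.imwrite(f"pics/{n}3.png",p[:,:,::-1]);np.save(f"{n}3.npy",d)
a=cv2.imread("pics/top3.png")[165:285,265:405];b=cv2.imread("pics/scene3.png")[160:280,260:400]
cv2.imwrite("pics/c3.png",np.hstack([cv2.resize(a,(400,343)),cv2.resize(b,(400,343))]))
E
```

```text
time: 10.2
tool_pos: [566.4, -103.1, 126.2]
tcp_rot: [2.591, -0.123, 2.502]
contact_force: [0.1, 0.4, 0.5]
grip_width: 91.9
[-0.593  0.587  1.647  0.635  1.095 -1.841] [ 566.4 -103.1  126.2] [ 2.591 -0.123  2.502] [0.1 0.4 0.5] [-0.25  0.01 -0.03]
x [-0.796  0.593  0.123] y [0.561 0.645 0.519] z [ 0.229  0.482 -0.846] tilt 32.25 az 64.6
564.7,-96.5,122.5 [4.8 1.4 5.9] 1 [4.8 1.4 5.9]
```

View pics/c3.png

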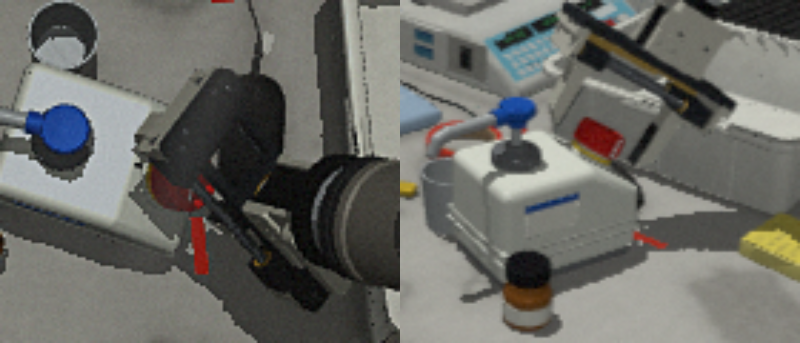

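```bash
python3 -m jog '[0,5,1.5,6,0,0,0,0,0,0]';python3 go.py 564.7,-96.5,122.5; for i in 1 2 3; do python3 -m jog '[1,0,0,0,0,1,0,0,0,0]';done;python3 o.py
```

```text
time: 10.5
tool_pos: [564.6, -97.0, 123.2]
tcp_rot: [2.591, -0.124, 2.501]
contact_force: [-0.4, 0.8, 0.4]
grip_width: 91.5
564.7,-96.5,122.5 [0.2 0.1 0.9] 1 [0.2 0.1 0.9]
time: 10.7
tool_pos: [565.3, -98.3, 124.7]
tcp_rot: [2.591, -0.121, 2.499]
contact_force: [0.2, 0.1, 0.2]
grip_width: 80.5
time: 10.9
tool_pos: [565.7, -99.1, 125.7]
tcp_rot: [2.591, -0.119, 2.499]
contact_force: [-0.4, 0.5, 1.2]
grip_width: 64.6
time: 11.1
tool_pos: [565.3, -99.9, 125.5]
tcp_rot: [2.592, -0.119, 2.499]
contact_force: [-9.3, -12.0, -7.9]
grip_width: 48.7
[-0.589  0.582  1.659  0.639  1.083 -1.842] [565.3 -99.9 125.5] [ 2.592 -0.119  2.499] [ -9.3 -12.   -7.9] [-2.62  1.76  0.43]
x [-0.795  0.595  0.118] y [0.561 0.646 0.518] z [ 0.232  0.478 -0.847] tilt 32.12 az 64.1
```

```bash
python3 -m jog '[1,0,-1,1.5,0]';python3 o.py;python3 -m jog '[1,0,-1,1.5,0]';python3 o.py
```

```text
time: 11.2
tool_pos: [565.2, -100.2, 124.7]
tcp_rot: [2.592, -0.118, 2.499]
contact_force: [-6.0, -2.3, 17.7]
grip_width: 47.2
[-0.589  0.583  1.66   0.64   1.081 -1.846] [ 565.2 -100.2  124.7] [ 2.592 -0.118  2.499] [-6.  -2.3 17.7] [0.94 0.19 0.4 ]
x [-0.795  0.595  0.118] y [0.56  0.646 0.519] z [ 0.233  0.479 -0.847] tilt 32.15 az 64.1
time: 11.3
tool_pos: [565.2, -100.2, 124.7]
tcp_rot: [2.59, -0.117, 2.499]
contact_force: [-6.0, -2.0, 17.6]
grip_width: 47.4
[-0.59   0.583  1.661  0.642  1.081 -1.849] [ 565.2 -100.2  124.7] [ 2.59  -0.117  2.499] [-6.  -2.  17.6] [0.94 0.36 0.49]
x [-0.795  0.595  0.117] y [0.559 0.645 0.52 ] z [ 0.234  0.479 -0.846] tilt 32.24 az 64.0
```

```bash
for i in 1 2; do python3 -m jog '[1,0,0,0.3,8]'>/dev/null;python3 o.py;done
```

```text
[-0.591  0.582  1.661  0.641  1.081 -1.708] [ 564.7 -100.6  124.8] [ 2.61  -0.19   2.378] [-2.4 -2.3 -5.6] [-1.35  0.67  0.3 ]
x [-0.709  0.679  0.188] y [0.665 0.556 0.498] z [ 0.233  0.479 -0.846] tilt 32.17 az 64.0
[-0.591  0.582  1.662  0.639  1.08  -1.563] [ 564.2 -100.8  124.2] [ 2.64  -0.261  2.249] [-0.4 -0.4 -3.7] [-0.99  0.3   0.19]
x [-0.606  0.753  0.258] y [0.761 0.453 0.464] z [ 0.232  0.478 -0.847] tilt 32.09 az 64.1
```

```bash
cat > m.py <<'E'
from plant import *
import numpy as np
from scipy.spatial.transform import Rotation as R
o=get_obs();M=R.from_euler('xyz',o['tcp_rot']).as_matrix()
print('t',round(o['time'],1),'j6',o['joint_positions'][5].round(3),'p',o['tool_pos'].round(1),'Ftool',(M.T@o['contact_force']).round(1),'Mtool',(M.T@o['moment']).round(2),'w',round(o['grip_width'],1),'z',M[:,2].round(3))
E
for i in 1 2 3 4; do python3 -m jog '[1,0,0,0.3,8]'>/dev/null;python3 m.py;done
```

```text
t 11.6 j6 -1.418 p [ 563.7 -100.9  123.6] Ftool [-0.2 -1.7 -1.7] Mtool [ 0.99 -0.33 -0.28] w 47.8 z [ 0.231  0.477 -0.848]
t 11.7 j6 -1.273 p [ 563.2 -100.9  123.1] Ftool [ 0.5 -2.  -2.8] Mtool [ 1.14 -0.3  -0.3 ] w 47.3 z [ 0.23   0.477 -0.848]
t 11.8 j6 -1.128 p [ 562.7 -100.8  122.6] Ftool [ 0.6 -2.1 -2.4] Mtool [ 1.04 -0.39 -0.2 ] w 47.7 z [ 0.228  0.477 -0.849]
t 11.9 j6 -0.983 p [ 562.2 -100.6  122.3] Ftool [ 0.9 -0.1  0.2] Mtool [ 0.9  -0.36 -0.27] w 47.2 z [ 0.226  0.477 -0.849]
```

```bash
for i in 1 2 3 4 5; do python3 -m jog '[1,0,0,0.3,8]'>/dev/null;python3 m.py;done
```

```text
t 12.0 j6 -0.838 p [ 561.7 -100.4  121.9] Ftool [ 0.2 -1.4 -2. ] Mtool [ 0.94 -0.41 -0.16] w 47.7 z [ 0.225  0.477 -0.85 ]
t 12.1 j6 -0.692 p [ 561.3 -100.1  121.7] Ftool [ 0.3 -1.1 -2.7] Mtool [ 0.82 -0.45 -0.18] w 47.5 z [ 0.223  0.477 -0.85 ]
t 12.2 j6 -0.547 p [560.9 -99.7 121.4] Ftool [ 1.  -1.1 -2.8] Mtool [ 0.67 -0.42 -0.2 ] w 47.8 z [ 0.222  0.478 -0.85 ]
t 12.3 j6 -0.402 p [560.5 -99.3 121.2] Ftool [ 1.  -0.5 -2.8] Mtool [ 0.57 -0.31 -0.12] w 47.9 z [ 0.22   0.478 -0.85 ]
t 12.4 j6 -0.257 p [560.1 -98.9 121. ] Ftool [-0.4 -1.2 -3. ] Mtool [ 0.54 -0.42 -0.18] w 47.4 z [ 0.219  0.479 -0.85 ]
```

```bash
for i in 1 2 3 4 5; do python3 -m jog '[1,0,0,0.3,6]'>/dev/null;python3 m.py;done
```

```text
t 12.5 j6 -0.147 p [559.9 -98.5 120.9] Ftool [ 0.9 -1.2 -2.1] Mtool [ 0.38 -0.46 -0.15] w 47.9 z [ 0.218  0.48  -0.85 ]
t 12.6 j6 -0.039 p [559.5 -98.2 120.8] Ftool [-1.7 -1.4 -4. ] Mtool [ 0.48 -0.78 -0.83] w 47.5 z [ 0.217  0.48  -0.85 ]
t 12.7 j6 0.069 p [559.6 -97.7 121.2] Ftool [ 9.7 -1.8 -2.8] Mtool [ 0.61  1.36 -0.8 ] w 47.8 z [ 0.217  0.481 -0.85 ]
t 12.8 j6 0.177 p [560.5 -97.  121.9] Ftool [ 5.7 -1.  -1.4] Mtool [ 0.45  0.75 -0.66] w 47.5 z [ 0.218  0.482 -0.849]
t 12.9 j6 0.284 p [562.  -96.4 122.8] Ftool [8.4 0.1 0.9] Mtool [ 0.21  1.06 -0.72] w 47.6 z [ 0.221  0.482 -0.848]
```

```bash
python3 -m jog '[0,0,0,0,0,0,0,0,0,0,0,0,0,0,0,0,0,0,0,0,0,0,0,0,0]';python3 m.py;python3 -m jog '[0,0,0,-40,0,0,0,0,-45,0,0,0,0,-45,0]';python3 o.py
python3 - <<'E'
from h import *
for n in("scene","top"):
    p,d=capture(n);cv2.imwrite(f"pics/{n}4.png",p[:,:,::-1]);np.save(f"{n}4.npy",d)
a=cv2.imread("pics/top4.png")[165:285,235:375];b=cv2.imread("pics/scene4.png")[170:290,250:390]
cv2.imwrite("pics/c4.png",np.hstack([cv2.resize(a,(400,343)),cv2.resize(b,(400,343))]))
E
```

```text
time: 13.4
tool_pos: [561.7, -96.3, 122.5]
tcp_rot: [-2.722, -0.38, 0.266]
contact_force: [-0.6, 0.2, 0.7]
grip_width: 82.6
t 13.4 j6 0.28 p [561.7 -96.3 122.5] Ftool [-0.2 -0.6 -0.6] Mtool [-0.21 -0.23  0.02] w 82.6 z [ 0.22   0.482 -0.848]
time: 13.7
tool_pos: [530.2, -156.8, 229.9]
tcp_rot: [-2.711, -0.371, 0.267]
contact_force: [1.1, -0.4, 0.6]
grip_width: 91.8
[-0.707  0.461  1.533  0.544  1.368  0.342] [ 530.2 -156.8  229.9] [-2.711 -0.371  0.267] [ 1.1 -0.4  0.6] [-0.33  0.02 -0.04]
x [0.899 0.246 0.363] y [ 0.386 -0.836 -0.389] z [ 0.207  0.49  -0.847] tilt 32.15 az 67.1
```

View pics/c4.png

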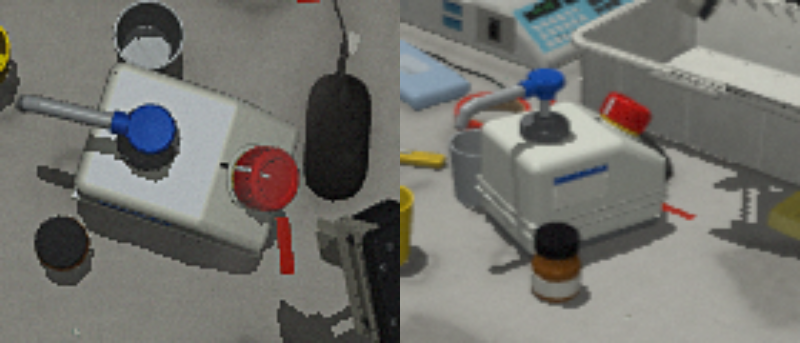

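Run:
```python
from h import *
a=cv2.imread("pics/top4.png")[205:250,305:350];b=cv2.imread("pics/scene4.png")[190:235,310:355]
cv2.imwrite("pics/c4z.png",np.hstack([cv2.resize(x,(400,400),interpolation=cv2.INTER_CUBIC) for x in(a,b)]))
from fit import getred
yaw=np.radians(72.2);a=np.array([-np.cos(yaw)*np.sin(np.radians(32)),-np.sin(yaw)*np.sin(np.radians(32)),np.cos(np.radians(32))])
for n in("top","scene"):
  for t in "04":
    Q,m=getred(n,t);print(n,t,np.percentile(Q@a,[50,80,90,95,98]).round(1))
```

```text
top 0 [59.  60.5 61.3 61.7 62.2]
top 4 [55.7 57.3 57.9 58.5 58.9]
scene 0 [50.5 58.  60.  60.4 60.8]
scene 4 [48.  55.5 56.5 57.3 57.6]
```

View pics/c4z.png

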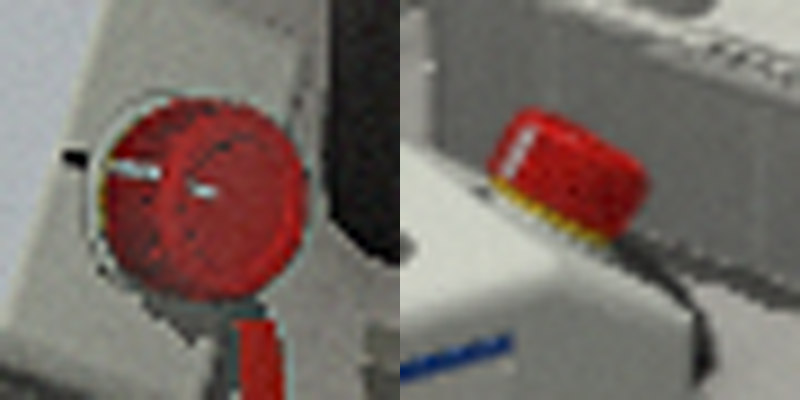

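Run:
```python
from h import *
yaw=np.radians(72.2);s,c=np.sin(np.radians(32)),np.cos(np.radians(32))
ex=np.array([np.cos(yaw),np.sin(yaw),0]);ey=np.array([-np.sin(yaw),np.cos(yaw),0])
a=-s*ex+c*np.array([0,0,1]);u=c*ex+s*np.array([0,0,1])
P0=np.array([565,-96,121.8])-3.3*a
print("neck y in disp",P0@ey)
def tp(x,y):return (305+x*45/400-.45,205+y*45/400-.45)
def sp(x,y):return (310+(x-400)*45/400-.45,190+y*45/400-.45)
for q in (-.2,-.1,0,.1,.2):
    d=u*np.cos(q)+ey*np.sin(q)
    pts=[P0+24.5*d-2*a,P0+24.5*d-20*a]
    t=[(proj("top",p)+.45-[305,205])*400/45 for p in pts];S=[(proj("scene",p)+.45-[310,190])*400/45+[400,0] for p in pts]
    print(q,np.round(t).tolist(),np.round(S).tolist())
```

```text
neck y in disp -567.2998561757665
-0.2 [[167.0, 150.0], [122.0, 144.0]] [[519.0, 113.0], [491.0, 161.0]]
-0.1 [[163.0, 159.0], [118.0, 153.0]] [[522.0, 115.0], [495.0, 164.0]]
0 [[159.0, 168.0], [115.0, 162.0]] [[526.0, 118.0], [499.0, 167.0]]
0.1 [[156.0, 178.0], [112.0, 172.0]] [[531.0, 121.0], [503.0, 170.0]]
0.2 [[154.0, 188.0], [110.0, 182.0]] [[536.0, 125.0], [508.0, 174.0]]
```

Run:
```python
from h import *
for n,(x0,x1,y0,y1) in (("top",(270,305,155,225)),("scene",(262,312,180,250))):
    a=cv2.imread(f"pics/{n}4.png")[y0:y1,x0:x1];cv2.imwrite(f"pics/cup_{n}.png",cv2.resize(a,None,fx=8,fy=8,interpolation=cv2.INTER_CUBIC))
P=cloud("top",np.load("top4.npy"))
im=cv2.imread("pics/top4.png");h=cv2.cvtColor(im,cv2.COLOR_BGR2HSV)
b=(h[...,0]>100)&(h[...,0]<130)&(h[...,1]>130);b[:200]=0;b[222:]=0;b[:,:278]=0;b[:,300:]=0
v,u=np.nonzero(b);print(u.min(),u.max(),v.min(),v.max())
m=(P[...,2]>167)&b;v,u=np.nonzero(m);print(len(u),u.mean(),v.mean())
# rim
r=(abs(P[...,2]-63)<6)&(abs(P[...,0]-688)<45)&(abs(P[...,1]-2)<45)
Q=P[r];
(c,rad)=cv2.minEnclosingCircle(Q[:,:2].astype(np.float32));print("rim",len(Q),c,rad)
```

```text
278 296 202 218
248 286.883064516129 209.74193548387098
rim 115 (688.6486206054688, 2.6922943592071533) 29.798851013183594
```

View pics/cup_top.png

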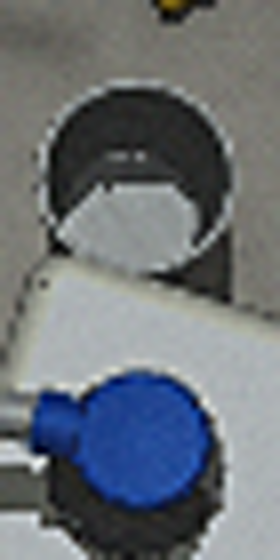

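View pics/cup_scene.png

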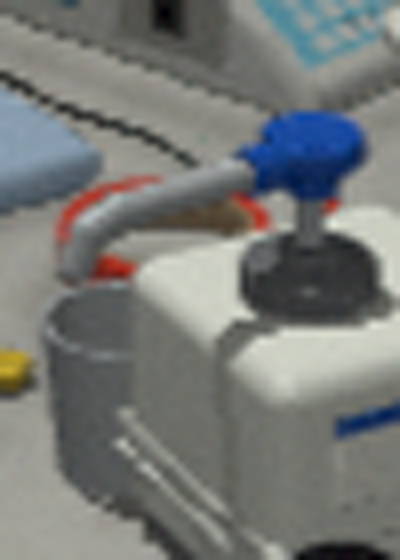

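```bash
python3 -m jog '[0.65,0,0,-45,-8.5,0.65,0,0,-45,-8.5,0.65,0,0,-20,-8.5,0.65,0,0,0,-8.5,0.65,0,0,0,-8.5]' >/dev/null; python3 -m jog '[0.65,0,0,0,-8.5,0.65,0,0,0,-8.5]' >/dev/null; python3 o.py
cat > sp.py <<'E'
from h import *
import sys
from scipy.spatial.transform import Rotation as R
C=np.array([*atz("top",287.5,209.4,173)[:2],164.])
def spoutaz(tag):
    P=cloud("top",np.load(f"top{tag}.npy"))
    return P
def tcp(phi,rad=65,dz=0,C=C):
    o=get_obs();M=R.from_euler('xyz',o['tcp_rot']).as_matrix();z=M[:,2]
    t=np.array([np.cos(phi),np.sin(phi),0]);y=np.cross(z,t);y/=np.linalg.norm(y)
    th=np.degrees(np.arctan2(-(y@M[:,0]),y@M[:,1]));
    if th>90:th-=180
    if th<-90:th+=180
    p=C+rad*t-6*z+[0,0,dz]
    return p,th,M.T@(p-o['tool_pos'])
if __name__=="__main__":
    print("C",C)
    p,th,d=tcp(np.radians(float(sys.argv[1])),float(sys.argv[2]),float(sys.argv[3]));print("tcp",p.round(1),"yaw",th.round(1),"shift",d.round(1))
E
python3 sp.py 80.7 65 60
python3 - <<'E'
from h import *
im=cv2.imread("pics/top4.png")[190:225,235:300];cv2.imwrite("pics/spz.png",cv2.resize(im,None,fx=10,fy=10,interpolation=cv2.INTER_CUBIC))
E
```

```text
[-0.811  0.404  1.346  0.512  1.621 -0.675] [ 506.6 -214.3  326.8] [ 2.99  -0.541  1.442] [0.4 0.7 0.4] [-0.27  0.05  0.  ]
x [0.11  0.85  0.515] y [ 0.971 -0.203  0.129] z [ 0.214  0.485 -0.848] tilt 32.05 az 66.2
C [595.11952544   3.34694653 164.        ]
tcp [604.3  64.6 229.1] yaw -2.9 shift [197.6  25.5 239.2]
```

View pics/spz.png

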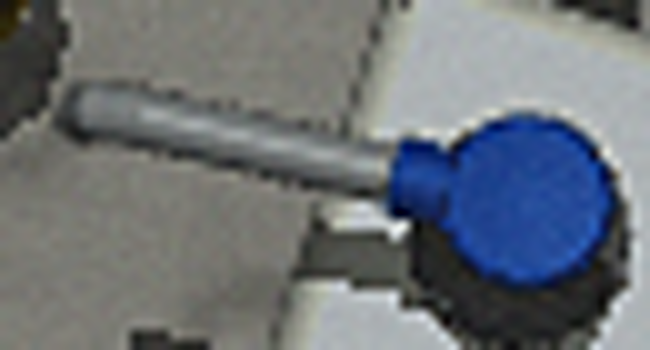

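```bash
python3 - <<'E'
from h import *
a=atz("top",235+37.5-.45,190+16.8-.45,164);b=atz("top",235+13-.45,190+11.2-.45,164)
C=atz("top",287.45,209.5,173)
for q in(a,b):print(q,np.degrees(np.arctan2(q[1]-C[1],q[0]-C[0])))
print(C,np.degrees(np.arctan2(b[1]-a[1],b[0]-a[0])))
E
python3 go.py 595,-60,330 604,64,229
```

```text
[602.13112707  35.06709113 164.        ] 77.13835382263613
[612.81091894  85.93463379 164.        ] 77.75684789017862
[594.91120031   3.44598168 173.        ] 78.14280147678375
595,-60,330 [142.6  54.8  91.2] 4 [35.6 13.7 22.8]
604,64,229 [ 54.4 -29.5 147.7] 4 [13.6 -7.4 36.9]
```

```bash
python3 -m jog '[0.65,36,14,23,0,0.65,36,14,23,0,0.65,36,14,23,0,0.65,36,14,23,0]' >/dev/null; python3 sp.py 77.7 65 60;python3 o.py
```

```text
C [595.11952544   3.34694653 164.        ]
tcp [607.7  63.9 229.1] yaw 0.2 shift [ 55.5 -28.  143.5]
[-0.494  0.408  1.343  0.562  1.459 -0.402] [597.6 -58.7 325.7] [ 2.992 -0.541  1.437] [-0.3 -0.8  0.3] [-0.37  0.06  0.01]
x [0.114 0.849 0.515] y [ 0.97  -0.208  0.127] z [ 0.215  0.485 -0.848] tilt 32.05 az 66.1
```

```bash
python3 -m jog '[0.65,25,-10,20,0,0.65,20,-10,30,0,0.65,11,-8,40,0,0.65,0,0,40,0]' >/dev/null; python3 sp.py 77.7 65 60; python3 sp.py 77.7 65 0;python3 o.py
python3 - <<'E'
from h import *
for n in("scene","top"):
    p,d=capture(n);cv2.imwrite(f"pics/{n}5.png",p[:,:,::-1]);np.save(f"{n}5.npy",d)
a=cv2.imread("pics/top5.png")[145:265,215:355];b=cv2.imread("pics/scene5.png")[150:270,240:380]
cv2.imwrite("pics/c5.png",np.hstack([cv2.resize(a,(400,343)),cv2.resize(b,(400,343))]))
E
```

```text
C [595.11952544   3.34694653 164.        ]
tcp [607.7  63.9 229.1] yaw 0.6 shift [-7.8 -0.2  8.1]
C [595.11952544   3.34694653 164.        ]
tcp [607.7  63.9 169.1] yaw 0.6 shift [-38.7  -8.3  58.8]
[-0.278  0.435  1.547  0.615  1.15  -0.366] [606.9  66.6 239.9] [ 2.984 -0.541  1.447] [0.5 0.2 0.2] [-0.29  0.01  0.05]
x [0.106 0.851 0.515] y [ 0.97  -0.202  0.135] z [ 0.219  0.485 -0.846] tilt 32.17 az 65.7
```

View pics/c5.png

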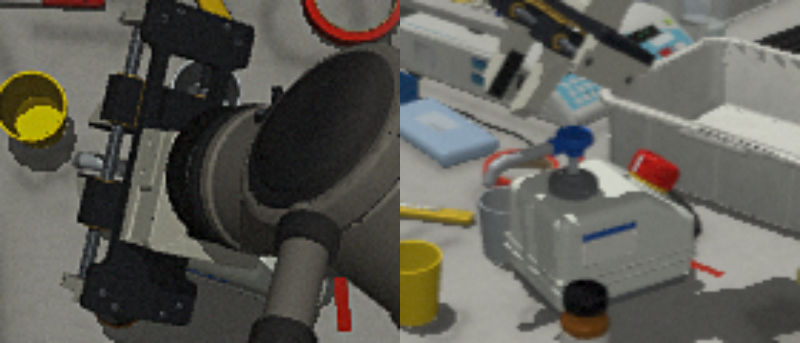

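```bash
python3 -m jog '[0.65,-16,-3,23,0,0.65,-14,-3,22,0]'; python3 sp.py 77.7 65 0;python3 m.py
```

```text
time: 15.6
tool_pos: [607.1, 65.2, 183.2]
tcp_rot: [2.988, -0.542, 1.449]
contact_force: [-0.6, 0.2, -1.1]
grip_width: 31.9
C [595.11952544   3.34694653 164.        ]
tcp [607.7  63.9 169.1] yaw 0.9 shift [-8.2 -1.1 11.5]
t 15.6 j6 -0.456 p [607.1  65.2 183.2] Ftool [-0.5 -0.8  0.9] Mtool [-0.06 -0.31 -0.04] w 31.9 z [ 0.214  0.487 -0.847]
```

```bash
python3 -m jog '[0.72,-7,-1,10,0,0.72,0,0,0,0]'; python3 sp.py 77.7 65 0;python3 sp.py 69.7 65 0
python3 - <<'E'
from h import *
for n in("scene","top"):
    p,d=capture(n);cv2.imwrite(f"pics/{n}6.png",p[:,:,::-1]);np.save(f"{n}6.npy",d)
a=cv2.imread("pics/top6.png")[145:265,215:355];b=cv2.imread("pics/scene6.png")[150:270,240:380]
cv2.imwrite("pics/c6.png",np.hstack([cv2.resize(a,(400,343)),cv2.resize(b,(400,343))]))
E
```

```text
time: 15.8
tool_pos: [606.7, 63.3, 168.5]
tcp_rot: [2.993, -0.542, 1.446]
contact_force: [-0.5, -0.1, -0.1]
grip_width: 26.1
C [595.11952544   3.34694653 164.        ]
tcp [607.7  63.9 169.1] yaw 0.8 shift [1.  0.9 0. ]
C [595.11952544   3.34694653 164.        ]
tcp [616.4  61.4 169.1] yaw 10.2 shift [-0.2  9.9  0.6]
```

View pics/c6.png

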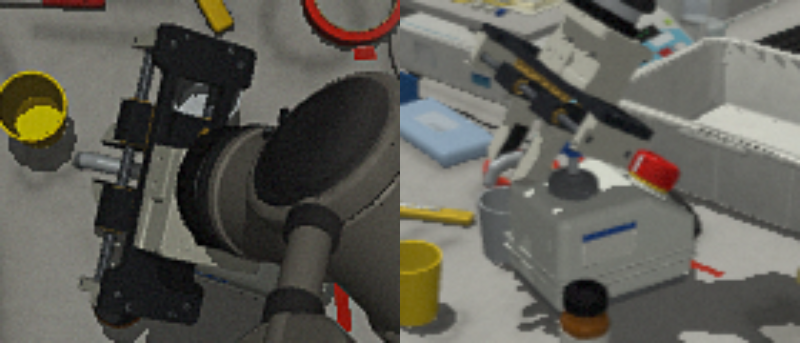

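```bash
cat > plan.py <<'E'
from sp import *
# from measured pose, rows toward phis
phis=[float(a) for a in sys.argv[3:]];rad=float(sys.argv[1]);dz=float(sys.argv[2])
o=get_obs();M=R.from_euler('xyz',o['tcp_rot']).as_matrix();p=o['tool_pos'];z=M[:,2]
for f in phis:
    t=np.array([np.cos(np.radians(f)),np.sin(np.radians(f)),0]);y=np.cross(z,t);y/=np.linalg.norm(y)
    if y@M[:,1]<0:y=-y
    th=np.arctan2(-(y@M[:,0]),y@M[:,1]);q=C+rad*t-6*z+[0,0,dz]
    print(f,(M.T@(q-p)).round(1),np.degrees(th).round(1))
    M=M@R.from_rotvec([0,0,th]).as_matrix();p=q
E
python3 plan.py 65 1 71 64 57 50 43
```

```text
71.0 [-0.5  7.4  1.2] 8.7
64.0 [-0.6  7.9  0.1] 8.3
57.0 [-0.3  7.9 -0.4] 8.2
50.0 [ 0.   7.9 -0.9] 8.1
43.0 [ 0.3  7.8 -1.4] 7.9
```

```bash
python3 -m jog '[0.72,-0.5,7.5,0,8.5,0.72,-0.5,8,0,8.3,0.72,0,8,-0.5,8.2]'; python3 m.py; python3 plan.py 65 1  50 43 36 29 22
```

```text
time: 16.2
tool_pos: [630.3, 53.9, 176.1]
tcp_rot: [-3.02, -0.55, 0.923]
contact_force: [-0.4, 0.6, -1.0]
grip_width: 25.4
t 16.2 j6 -0.004 p [630.3  53.9 176.1] Ftool [-0.3 -0.5  1. ] Mtool [ 0.08 -0.42  0.02] w 25.4 z [ 0.217  0.487 -0.846]
50.0 [-2.9  7.1  4.4] 7.6
43.0 [ 0.3  7.8 -1.4] 7.9
36.0 [ 0.5  7.7 -1.9] 7.7
29.0 [ 0.7  7.6 -2.3] 7.4
22.0 [ 0.8  7.4 -2.7] 7.1
```

```bash
python3 -m jog '[0.72,-3,7,6,7.6,0.72,-0.5,7.8,0.5,7.9,0.72,-0.5,7.7,0,7.7]'; python3 m.py; python3 plan.py 65 1  29 22 15 8 1
```

```text
time: 16.5
tool_pos: [648.6, 39.3, 170.6]
tcp_rot: [-2.797, -0.456, 0.457]
contact_force: [0.1, -0.5, 0.5]
grip_width: 26.0
t 16.5 j6 0.409 p [648.6  39.3 170.6] Ftool [ 0.1  0.3 -0.7] Mtool [-0.05 -0.33 -0.06] w 26.0 z [ 0.223  0.486 -0.845]
29.0 [-1.5  7.  -2.7] 6.5
22.0 [ 0.8  7.4 -2.7] 7.1
15.0 [ 0.8  7.3 -3.1] 6.8
8.0 [ 0.7  7.1 -3.4] 6.6
1.0 [ 0.6  7.  -3.7] 6.3
```

```bash
python3 -m jog '[0.72,-1.5,7,-2,6.5,0.72,0,7.4,-2,7.1,0.72,0.5,7.3,-2.5,6.8,0.72,0.5,7,-3,6.6]'; python3 m.py; python3 plan.py 65 1  1 -4 -6
```

```text
time: 16.9
tool_pos: [659.9, 9.1, 174.9]
tcp_rot: [-2.63, -0.256, -0.018]
contact_force: [-0.4, 1.2, -0.0]
grip_width: 25.7
t 16.9 j6 0.88 p [659.9   9.1 174.9] Ftool [-0.4 -1.1  0.5] Mtool [-0.15 -0.26  0.05] w 25.7 z [ 0.23   0.486 -0.843]
1.0 [-2.2  8.7  0.1] 5.5
-4.0 [ 0.4  4.9 -2.8] 4.4
-6.0 [ 0.2  2.  -1.1] 1.7
```

```bash
python3 -m jog '[0.72,-2,8.5,0,5.5,0.72,0,3,-1,2.5,0.72,0,0,0,0]'; python3 m.py; python3 plan.py 65 1 -3
python3 - <<'E'
from h import *
for n in("scene","top"):
    p,d=capture(n);cv2.imwrite(f"pics/{n}7.png",p[:,:,::-1]);np.save(f"{n}7.npy",d)
a=cv2.imread("pics/top7.png")[145:245,235:335];b=cv2.imread("pics/scene7.png")[150:250,240:340]
cv2.imwrite("pics/c7.png",np.hstack([cv2.resize(a,(400,400)),cv2.resize(b,(400,400))]))
E
```

```text
time: 17.2
tool_pos: [661.3, -3.6, 176.0]
tcp_rot: [-2.602, -0.191, -0.151]
contact_force: [-0.6, 0.9, 0.4]
grip_width: 25.5
t 17.2 j6 1.01 p [661.3  -3.6 176. ] Ftool [-0.6 -1.  -0.1] Mtool [-0.26 -0.1   0.05] w 25.5 z [ 0.238  0.484 -0.842]
-3.0 [-3.9  2.5  4.7] 0.7
```

View pics/c7.png

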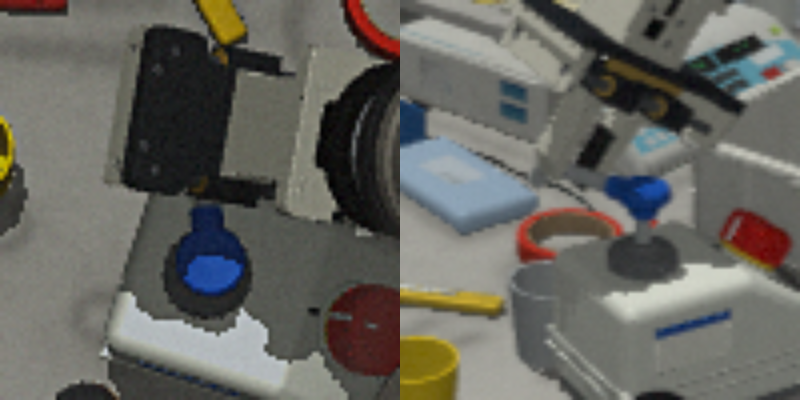

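```bash
python3 -m jog '[0.72,0,-1,-30,0,0.72,0,0,-45,0,0.72,0,0,-45,0,0.72,0,0,-45,0,0.72,-40,0,-20,0]'; python3 -m jog '[0.72,-40,30,0,0,0.72,-40,30,0,0]'; python3 o.py
python3 - <<'E'
from h import *
for n in("scene","top"):
    p,d=capture(n);cv2.imwrite(f"pics/{n}8.png",p[:,:,::-1]);np.save(f"{n}8.npy",d)
a=cv2.imread("pics/top8.png")[145:245,235:335];b=cv2.imread("pics/scene8.png")[160:260,240:340]
cv2.imwrite("pics/c8.png",np.hstack([cv2.resize(a,(400,400),interpolation=cv2.INTER_CUBIC),cv2.resize(b,(400,400),interpolation=cv2.INTER_CUBIC)]))
E
```

```text
time: 17.8
tool_pos: [578.4, -86.9, 329.5]
tcp_rot: [-2.605, -0.194, -0.138]
contact_force: [0.0, -0.5, 0.2]
grip_width: 25.7
time: 18.0
tool_pos: [498.9, -128.6, 289.6]
tcp_rot: [-2.612, -0.209, -0.131]
contact_force: [0.7, -1.1, -1.0]
grip_width: 25.8
[-0.713  0.312  1.591  0.555  1.416  0.795] [ 498.9 -128.6  289.6] [-2.612 -0.209 -0.131] [ 0.7 -1.1 -1. ] [-0.34  0.16 -0.01]
x [ 0.97  -0.128  0.207] y [-0.009 -0.869 -0.494] z [ 0.243  0.477 -0.844] tilt 32.4 az 63.0
```

View pics/c8.png

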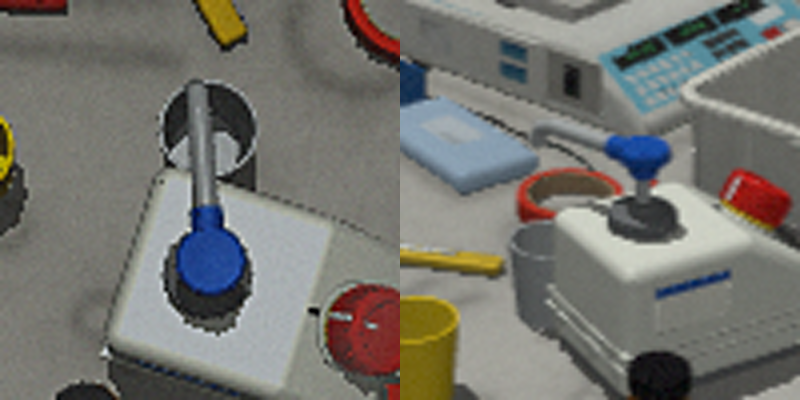

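Run:
```python
from h import *
im=cv2.imread("pics/top8.png")[155:225,265:310];cv2.imwrite("pics/c8z.png",cv2.resize(im,None,fx=11,fy=11,interpolation=cv2.INTER_CUBIC))
```

```text
(no output)
```

View pics/c8z.png

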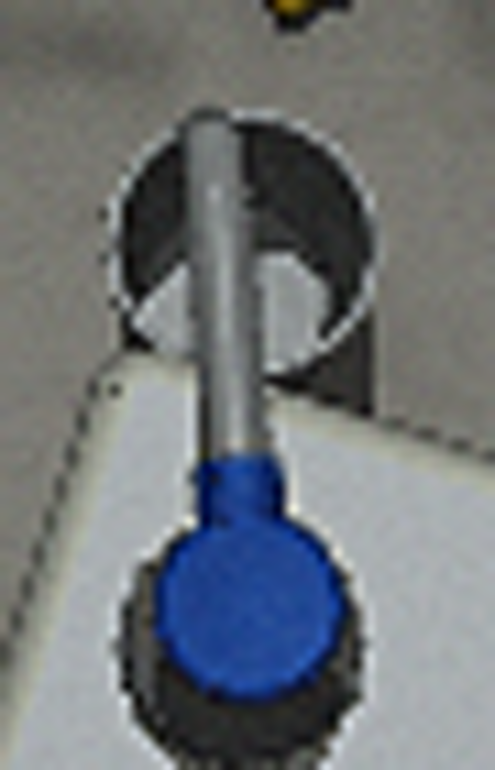

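Run:
```python
from h import *
f=lambda x,y:(265+x/11-.45,155+y/11-.45)
C=atz("top",*f(250,607),173);a=atz("top",*f(235,440),164);b=atz("top",*f(213,150),164)
print(C,a,b);az=lambda p:np.degrees(np.arctan2(p[1],p[0]))
print(az((b-a)[:2]),az((b-C)[:2]),"cup az",az(np.array([688.6,2.7])-C[:2]))
p=np.radians(az((b-C)[:2]));print("tip",C[:2]+95.5*np.array([np.cos(p),np.sin(p)]))
```

```text
[594.42599364   3.79160856 173.        ] [627.46947249   6.80560216 164.        ] [683.40552337  11.8701312  164.        ]
5.17353445115831 5.1877067899540386 cup az -0.6641085446815116
tip [689.5348086  12.4266139]
```

```bash
python3 go.py 560,-95,315 640,-42,250 661,-1.5,175
```

```text
560,-95,315 [ 63.4 -44.7   7.9] 2 [ 31.7 -22.3   4. ]
640,-42,250 [ 57.7 -14.9  99.4] 3 [19.2 -5.  33.1]
661,-1.5,175 [ 0.1  1.9 87.8] 2 [ 0.1  1.  43.9]
```

```bash
python3 -m jog '[0.72,32,-22,4,0,0.72,32,-22,4,0,0.72,24,-8,16,0,0.72,24,-5,30,0,0.72,10,-2,40,0]'>/dev/null; python3 o.py;python3 go.py 640,-42,250 661,-1.5,175
```

```text
[-0.447  0.502  1.349  0.589  1.311  1.043] [644.7 -50.  270.3] [-2.613 -0.218 -0.14 ] [ 0.2 -1.2  0.6] [-0.24  0.26 -0.02]
x [ 0.967 -0.136  0.216] y [-0.013 -0.87  -0.492] z [ 0.255  0.473 -0.843] tilt 32.53 az 61.7
640,-42,250 [-10.    3.1  19.7] 1 [-10.    3.1  19.7]
661,-1.5,175 [-1.4  1.4 87.8] 2 [-0.7  0.7 43.9]
```

```bash
python3 -m jog '[0.72,-8,3,22,0,0.72,-2,0,30,0,0.72,0,0,30,0]'>/dev/null; python3 m.py;python3 go.py 661,-1.5,175 661,-10.5,173
```

```text
t 18.9 j6 0.995 p [659.6  -7.7 196.5] Ftool [-1.  -0.7 -0.7] Mtool [-0.27 -0.15  0.04] w 26.0 z [ 0.257  0.474 -0.842]
661,-1.5,175 [-4.3  5.1 21.4] 1 [-4.3  5.1 21.4]
661,-10.5,173 [ 0.7  8.8 -2.6] 1 [ 0.7  8.8 -2.6]
```

```bash
python3 -m jog '[0.72,-3,2.5,20,0,0.72,0,1,2,0]'>/dev/null; python3 m.py;python3 go.py 661,-10.5,174;python3 plan.py 65 2 -6.5
```

```text
t 19.1 j6 0.975 p [662.4   4.2 172.6] Ftool [ 0.2  0.5 -0.2] Mtool [-0.3  -0.2   0.05] w 25.6 z [ 0.252  0.476 -0.842]
661,-10.5,174 [ 0.8 12.1 -8.5] 1 [ 0.8 12.1 -8.5]
-6.5 [-3.  10.4 -5. ] 5.7
```

```bash
python3 -m jog '[0.72,0.5,6,-4,0,0.72,0.5,6,-4,0,0.72,0,0,0,0]'>/dev/null; python3 m.py;python3 go.py 661,-10.5,174
```

```text
t 19.4 j6 0.96 p [662.7 -11.5 176.8] Ftool [ 0.5 -0.2 -0.5] Mtool [-0.24 -0.13  0.06] w 25.4 z [ 0.255  0.476 -0.842]
661,-10.5,174 [-2.4  0.5  2.4] 1 [-2.4  0.5  2.4]
```

```bash
python3 -m jog '[0.72,0,-1,-30,0,0.72,0,0,-45,0,0.72,0,0,-45,0,0.72,0,0,-45,0,0.72,-40,0,-20,0]'>/dev/null; python3 -m jog '[0.72,-40,30,0,0,0.72,-40,30,0,0]'>/dev/null; python3 o.py
python3 - <<'E'
from h import *
for n in("scene","top"):
    p,d=capture(n);cv2.imwrite(f"pics/{n}9.png",p[:,:,::-1]);np.save(f"{n}9.npy",d)
im=cv2.imread("pics/top9.png")[155:225,265:310];cv2.imwrite("pics/c9z.png",cv2.resize(im,None,fx=11,fy=11,interpolation=cv2.INTER_CUBIC))
E
```

```text
[-0.743  0.309  1.589  0.561  1.404  0.748] [ 499.  -145.5  292. ] [-2.627 -0.247 -0.126] [-0.1 -0.8 -0.3] [-0.34  0.16 -0.04]
x [ 0.962 -0.122  0.245] y [ 0.01  -0.879 -0.477] z [ 0.273  0.461 -0.844] tilt 32.42 az 59.4
```

View pics/c9z.png

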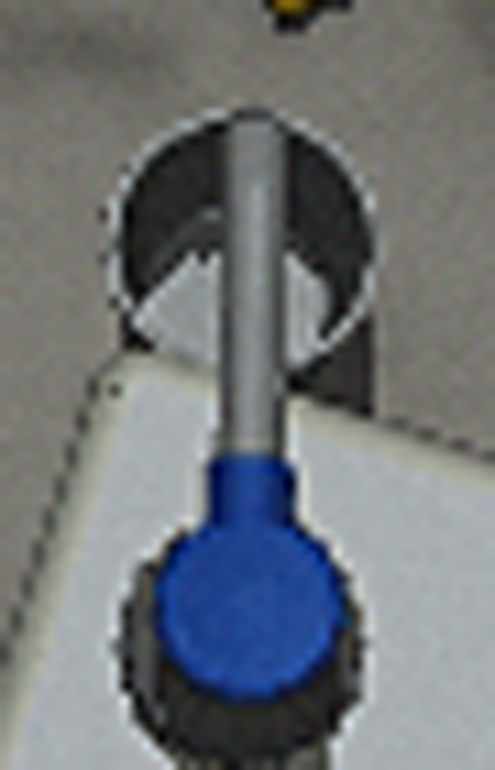

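```bash
python3 -m jog '[1,0,0,0,-8.4,1,0,0,0,-8.4,1,0,0,0,-8.4,1,0,0,0,-8.4,1,0,0,0,-8.4]'>/dev/null; python3 -m jog '[1,0,0,0,-8.4,1,0,0,0,-8.4,1,0,0,0,-4,1,0,0,0,0]'>/dev/null; python3 o.py; python3 go.py 570,-60,280 592,-1,240
```

```text
[-0.756  0.297  1.578  0.561  1.41  -0.37 ] [ 498.3 -153.4  300.8] [ 3.108 -0.562  1.062] [-0.2  0.6  0.7] [-0.27  0.08  0.03]
x [0.412 0.739 0.533] y [ 0.864 -0.503  0.028] z [ 0.289  0.449 -0.846] tilt 32.27 az 57.2
570,-60,280 [87.5 14.4 80.2] 3 [29.2  4.8 26.7]
592,-1,240 [ 31.3 -11.8  66.7] 2 [15.7 -5.9 33.3]
```

```bash
python3 -m jog '[1,29,5,27,0,1,29,5,27,0,1,29,5,27,0,1,16,-6,33,0]'>/dev/null; python3 m.py; python3 go.py 591.5,-0.5,225
python3 - <<'E'
from h import *
for n in("scene","top"):
    p,d=capture(n);cv2.imwrite(f"pics/{n}10.png",p[:,:,::-1]);np.save(f"{n}10.npy",d)
a=cv2.imread("pics/top10.png")[145:265,225:345];b=cv2.imread("pics/scene10.png")[140:260,240:360]
cv2.imwrite("pics/c10.png",np.hstack([cv2.resize(a,(400,400)),cv2.resize(b,(400,400))]))
E
```

```text
t 21.5 j6 -0.161 p [587.8 -34.3 264.8] Ftool [ 1.1  0.5 -0.2] Mtool [-0.1  -0.31  0.01] w 0.1 z [ 0.305  0.439 -0.845]
591.5,-0.5,225 [  5.1 -15.9  49.6] 2 [ 2.5 -8.  24.8]
```

View pics/c10.png

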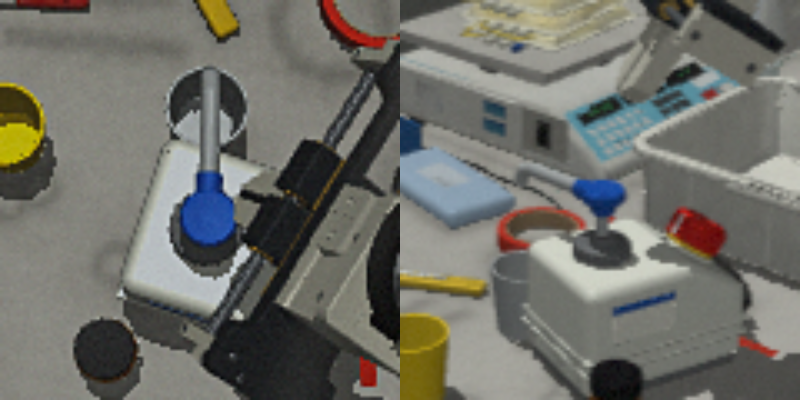

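```bash
python3 -m jog '[1,3,-8,25,0,1,2,-8,24,0,1,0,0,0,0]'>/dev/null; python3 o.py; python3 go.py 591.5,-0.5,225
python3 - <<'E'
from h import *
for n in("scene","top"):
    p,d=capture(n);cv2.imwrite(f"pics/{n}11.png",p[:,:,::-1]);np.save(f"{n}11.npy",d)
a=cv2.imread("pics/top11.png")[165:245,245:325];b=cv2.imread("pics/scene11.png")[160:240,260:340]
cv2.imwrite("pics/c11.png",np.hstack([cv2.resize(a,(400,400)),cv2.resize(b,(400,400))]))
E
```

```text
[-0.397  0.401  1.653  0.642  1.063 -0.173] [589.7   2.  223.9] [ 3.104 -0.562  1.044] [-0.9  0.3 -0.1] [-0.33  0.16  0.02]
x [0.425 0.731 0.533] y [ 0.854 -0.519  0.031] z [ 0.3    0.442 -0.845] tilt 32.29 az 55.9
591.5,-0.5,225 [-0.5  2.8 -1.5] 1 [-0.5  2.8 -1.5]
```

View pics/c11.png

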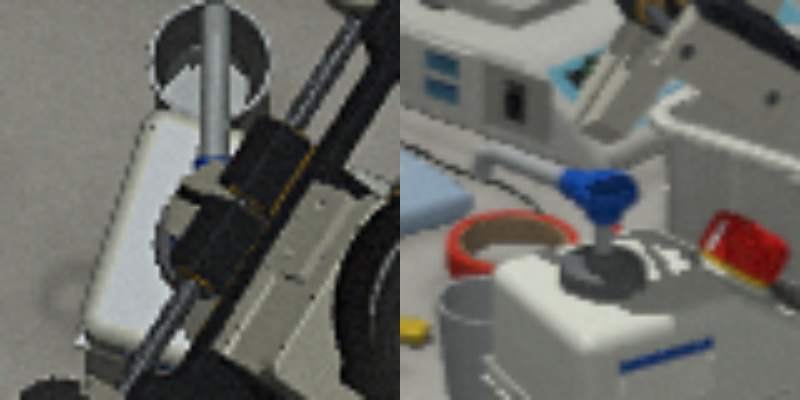

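```bash
python3 go.py 591.5,-0.5,203; python3 -m jog '[1,-6,1,8.5,0,1,-6,1,8.5,0]'>/dev/null;python3 m.py; python3 go.py 591.5,-0.5,203 591.5,-.5,195
```

```text
591.5,-0.5,203 [-12.7  -0.2  19.5] 1 [-12.7  -0.2  19.5]
t 22.2 j6 -0.211 p [594.8  -5.  208.3] Ftool [ 0.2 -0.2  0.1] Mtool [-0.01 -0.33 -0.02] w 0.4 z [ 0.311  0.437 -0.844]
591.5,-0.5,203 [-1.  -5.4  5.4] 1 [-1.  -5.4  5.4]
591.5,-.5,195 [-4.3 -0.3  6.8] 1 [-4.3 -0.3  6.8]
```

```bash
python3 -m jog '[1,-0.5,-4,4,0]'>/dev/null;python3 m.py; python3 -m jog '[1,-2,-0.5,3.5,0]'>/dev/null;python3 m.py; python3 go.py 591.5,-0.5,200
```

```text
t 22.3 j6 -0.217 p [592.7  -2.8 203.7] Ftool [ 0.1  0.2 -0. ] Mtool [-0.09 -0.29 -0.05] w 0.5 z [ 0.312  0.436 -0.844]
t 22.4 j6 -0.225 p [592.2  -2.6 199.3] Ftool [ 1.8 -1.5 -3.3] Mtool [0.15 0.13 0.03] w 0.8 z [ 0.312  0.436 -0.844]
591.5,-0.5,200 [ 1.6 -1.7  0.1] 1 [ 1.6 -1.7  0.1]
```

```bash
for i in 1 2 3; do python3 -m jog '[1,-2,0,3.2,0]'>/dev/null;python3 m.py;done; python3 o.py|head -1
```

```text
t 22.5 j6 -0.232 p [592.4  -2.6 195.7] Ftool [ 3.2 -1.2 -4.2] Mtool [ 0.26  0.05 -0.03] w 0.3 z [ 0.312  0.437 -0.844]
t 22.6 j6 -0.239 p [592.6  -2.5 192.3] Ftool [ 2.4 -3.3 -6.9] Mtool [ 0.43 -0.03  0.  ] w 0.3 z [ 0.313  0.438 -0.843]
t 22.7 j6 -0.247 p [592.6  -2.4 189.1] Ftool [ 0.3 -2.8 -8.9] Mtool [ 0.51 -0.07 -0.01] w 0.4 z [ 0.313  0.438 -0.843]
[-0.404  0.444  1.696  0.682  0.986 -0.247] [592.6  -2.4 189.1] [ 3.09  -0.566  1.046] [-5.  -2.2  7.6] [0.15 0.41 0.28]
```

```bash
for i in 1 2 3; do python3 -m jog '[1,-2,0,3.2,0]'>/dev/null;python3 m.py;done; python3 o.py|head -1
```

```text
t 22.8 j6 -0.254 p [592.7  -2.4 186. ] Ftool [ 2.2 -3.1 -9.6] Mtool [ 0.62 -0.19 -0.01] w 0.6 z [ 0.313  0.439 -0.842]
t 22.9 j6 -0.261 p [592.9  -2.3 184. ] Ftool [  6.7  -9.7 -33.1] Mtool [1.68 0.37 0.04] w 0.3 z [ 0.314  0.44  -0.841]
t 23.0 j6 -0.269 p [593.   -2.3 183.7] Ftool [  7.1 -13.5 -43.4] Mtool [2.32 0.28 0.11] w 0.6 z [ 0.317  0.441 -0.84 ]
[-0.405  0.452  1.705  0.695  0.975 -0.269] [593.   -2.3 183.7] [ 3.085 -0.571  1.052] [-22.3  -7.   39.7] [1.24 1.6  1.18]
```

```bash
python3 -m jog '[1,1,0,-1.5,0]'>/dev/null;python3 m.py; for i in 1 2 3; do python3 -m jog '[1,3,0,-5,0]'>/dev/null;python3 m.py;done; python3 -m jog '[1,10,0,-17,0,1,15,0,-24,0,1,15,0,-40,0,1,0,0,-45,0,1,0,0,-45,0]'; python3 -m jog '[1,0,20,-40,0,1,-20,20,-20,0]'>/dev/null
python3 - <<'E'
from h import *
for n in("scene","top"):
    p,d=capture(n);cv2.imwrite(f"pics/{n}12.png",p[:,:,::-1]);np.save(f"{n}12.npy",d)
a=cv2.imread("pics/top12.png")[145:265,225:345];b=cv2.imread("pics/scene12.png")[150:270,240:360]
cv2.imwrite("pics/c12.png",np.hstack([cv2.resize(a,(400,400)),cv2.resize(b,(400,400))]))
E
```

```text
t 23.1 j6 -0.265 p [593.   -2.3 187.4] Ftool [ 2.2 -2.8 -8.8] Mtool [ 0.47  0.03 -0.02] w 0.5 z [ 0.318  0.442 -0.839]
t 23.2 j6 -0.255 p [592.8  -2.4 194.4] Ftool [ 2.  -1.  -4.6] Mtool [ 0.2   0.02 -0.03] w 0.2 z [ 0.32   0.442 -0.838]
t 23.3 j6 -0.245 p [592.6  -2.5 201.1] Ftool [ 0.4  0.4 -0.6] Mtool [ 0.   -0.3  -0.02] w 0.4 z [ 0.321  0.442 -0.838]
t 23.4 j6 -0.234 p [592.2  -2.6 207.2] Ftool [-0.2  0.2  0.1] Mtool [ 0.   -0.33 -0.03] w 0.7 z [ 0.321  0.441 -0.838]
time: 23.9
tool_pos: [551.8, -47.5, 371.2]
tcp_rot: [3.097, -0.57, 1.05]
contact_force: [0.6, -0.8, -0.6]
grip_width: 0.9
```

View pics/c12.png

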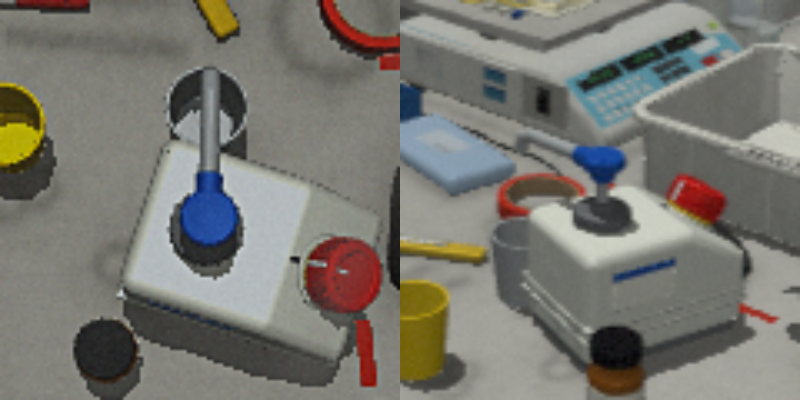

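View pics/top12.png

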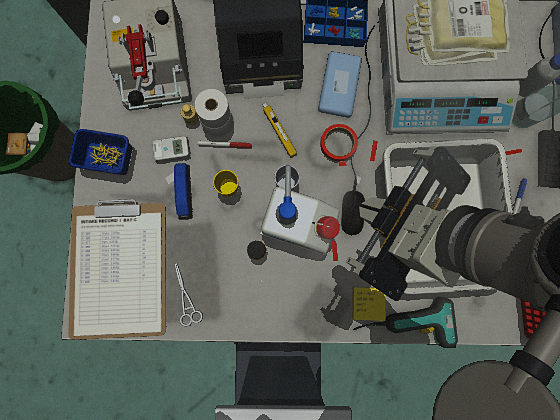

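Run:
```python
from h import *
from fit import getred
yaw=np.radians(72.2);s,c=np.sin(np.radians(32)),np.cos(np.radians(32))
ex=np.array([np.cos(yaw),np.sin(yaw),0]);ey=np.array([-np.sin(yaw),np.cos(yaw),0]);a=-s*ex+c*np.array([0,0,1])
P=cloud("top",np.load("top12.npy"));ax=P@a;xx=P@ex;yy=P@ey
m=(np.abs(np.abs(yy+567)-38)<8)&(xx>70)&(xx<95)&(P[...,2]>60)
print("shoulder axial",np.percentile(ax[m],[10,50,90]),m.sum())
Q,mm=getred("top","12");w=Q-np.array([565,-96,119]);r=np.linalg.norm(w-np.outer(w@a,a),axis=1)
print("cap top axial",np.median((Q@a)[(r<17)&(Q@a>55)]))
r=(abs(P[...,2]-63)<6)&(abs(P[...,0]-688)<45)&(abs(P[...,1]-2)<45)&(P[...,0]>655)
print("cup",cv2.minEnclosingCircle(P[r][:,:2].astype(np.float32)))
A,B=[cv2.imread(f"pics/top{t}.png").astype(int) for t in("0","12")]
d=(np.abs(A-B).max(2)>60).astype(np.uint8);n,l,st,_=cv2.connectedComponentsWithStats(d)
print([x.tolist() for x in st[1:] if x[4]>12])
im=cv2.imread("pics/top12.png");cv2.imwrite("pics/z12.png",np.hstack([cv2.resize(im[160:225,265:310],(495,715),interpolation=cv2.INTER_CUBIC)]))
o=get_obs();print(o['time'])
```

```text
shoulder axial [24.16583459 26.35319301 28.28650685] 146
cap top axial 56.5134294964849
cup ((688.8341674804688, 2.5847816467285156), 29.905832290649414)
[[285, 165, 6, 15, 55], [386, 164, 85, 80, 2652], [284, 190, 8, 12, 55], [359, 198, 26, 20, 149], [241, 202, 26, 7, 30], [268, 203, 12, 9, 58], [435, 205, 56, 75, 3125], [477, 207, 83, 90, 2463], [265, 212, 13, 9, 63], [354, 214, 36, 110, 1718], [392, 215, 49, 77, 838], [248, 223, 13, 8, 65], [317, 223, 7, 4, 14], [407, 229, 11, 5, 23], [348, 263, 8, 8, 16], [530, 276, 5, 3, 15], [523, 282, 5, 4, 16], [531, 283, 5, 4, 16], [540, 285, 8, 37, 112], [548, 286, 12, 29, 223], [524, 289, 4, 4, 13], [531, 289, 6, 4, 17], [525, 295, 4, 4, 13], [532, 296, 6, 4, 16], [533, 303, 6, 5, 19], [394, 319, 11, 4, 19], [539, 318, 21, 33, 322], [537, 325, 4, 4, 14], [422, 329, 8, 2, 13], [371, 342, 17, 1, 17], [405, 343, 25, 1, 25], [509, 346, 46, 46, 375], [435, 388, 6, 13, 16], [432, 407, 2, 13, 13], [235, 408, 86, 12, 864], [215, 411, 17, 9, 100], [322, 410, 29, 10, 243]]
24.2
```

View pics/z12.png

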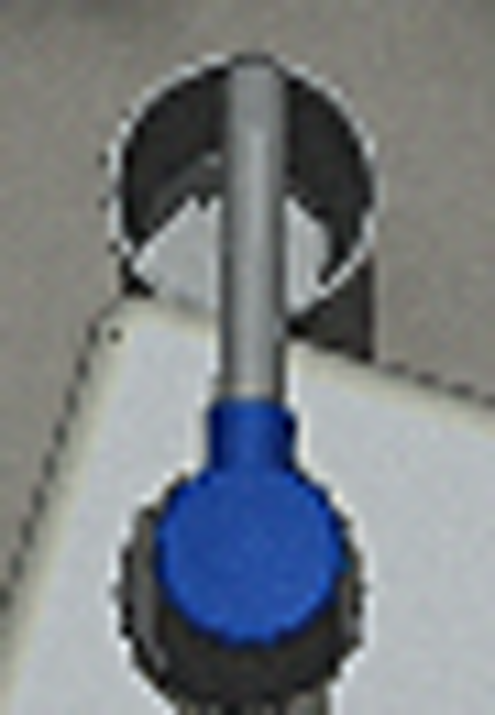

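```bash
python3 m.py; python3 -c "
from plant import *
print(close_job())"
```

```text
t 24.2 j6 -0.087 p [ 558.1 -113.   415.6] Ftool [-0.4  0.   1.1] Mtool [-0.03 -0.36 -0.06] w 0.5 z [ 0.31   0.441 -0.842]
the job is handed in; nothing more can be done
None
```

I screwed the cap home, swung the spout over the cup, then pressed the pump head to its stop and let it rise. The job was handed in at 24.2 s. One joint dipped slightly past its listed limit on the way; see the last bullet.

- **Tilt:** the jog cannot tilt the tool, so I leaned it 32° by pushing against the arm's reach limit in free space. That let me grip the cap nearly along its axis, about 3–4° off.
- **Cap:** I turned it about 1.8 rad until the torque jumped from about 0.2 to 0.8 N m and the fingers slipped. The white rib now faces the black mark to within about 0.1 rad. The cap top measures about 30 mm above the shoulder, against 31 mm nominal. A thin yellow line is still visible under the cap, so that cue is less clear than the torque and the rib.
- **Spout:** the first swing left the tip about 10 mm off the cup centre, so I pushed it again. It is now about 1–2 mm off, and the prime did not move it.
- **Prime:** the stroke was about 15 mm. The force rose to about 46 N at the fingertips when the head reached its stop. It came back up.
- **Bystanders:** the cup is within about 0.3 mm of where it started. The before-and-after images show no change at the jar or the other loose items in view. The arm was touching nothing at hand-in.
- **Possible range breach:** while I was making the tilt, joint 3 read 0.0355–0.037 rad against the listed lower limit of 0.04. I cannot tell whether that counts as passing its range.

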